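# Dial open the sample gate and slide the carrier to the scanner

### The job

Release the round red tube carrier by dialling the gate open with the finger-cup dial (directions as seen from above): turn it anticlockwise past the blue post once and stop with the white pointer at the blue post the second time it gets there, then clockwise past the yellow post once and stop at yellow the second time, then anticlockwise straight to the green post and stop there; pause about half a second at each stop. Then slide the carrier along its channel, without lifting or tipping it, past the dial and round the corner until it is fully home against the end stop beside the scanner, and let go of it. Leave the tube rack, the bottle and the freezer box where they are.

Things in the scene. Friction and masses are not known exactly. Their poses are not given: they have to be found in the camera images.
- station: Fixed white slab 266 x 345 mm, 10 mm thick, carrying dial, posts and a grey-walled channel. Origin: on the dial's axis at table height, z up; all 'station' coordinates are mm in its frame. Channel: 70 mm wide between walls, floor at z = 10, walls 6 mm thick with tops at z = 34. A black scanner head stands beside its end: x -60 to 20, y -201 to -235, top at z = 60.
- bend (a point): Centre of the channel's bend, station (40, -103), at floor height. The channel's centre line runs from its open end at (95, 140) straight along -y to (95, -103), bends a quarter turn at centre-line radius 55 about this point to (40, -158), then runs straight along -x to the end stop, whose face is at x = -52.
- dial (a joint): Angle of the dial about its vertical axis, rad, counted on over several turns (limits -4 and 12), positive = anticlockwise seen from above. At 0 and 2 pi the white pointer is at the green post. The pointer's direction in the station's x, y plane is this angle + 70 degrees. Starts between -1.5 and -0.6. Stays where it is left: 0.07 N m dry friction (1.5 N at the cup), light damping.
- gate (a point): Centre of the dial disc's top (station 0, 0, 36). The dark steel disc, 170 mm across and 20 mm thick, is the gate: it reaches 25 mm into the channel and blocks it, except where a sector of about 102 degrees is missing, centred 70 degrees clockwise of the pointer. The gate is open when that sector faces the channel (station +x) within about 7 degrees: pointer at green.
- cup (a point): Centre of the floor of the orange finger cup on the dial, 48 mm from the dial's axis, z = 38. Open-topped and round: 52 mm inner, 60 mm outer diameter, rim at z = 62. It turns with the dial; closed fingertips put down inside drag it round either way, with some play. The white pointer is a block 14 mm wide on the cup's outer side, on the line from the axis through the cup.
- blue_post: Fixed blue post, 22 mm diameter, 40 mm tall, its foot on the slab (origin: centre of its foot), 101 mm from the dial's axis. Blue and yellow stand, either way round, at the dial angles 110 degrees and 220 degrees (station directions 180 and 290 degrees).
- yellow_post: Fixed yellow post, same size as the blue one, origin at the centre of its foot, 101 mm from the dial's axis.
- green_post: Fixed green post, same size, origin at the centre of its foot, 101 mm from the dial's axis at station direction 70 degrees (dial angle 0).
- carrier: Loose round red carrier, 64 mm diameter and 32 mm high, with six capped tubes on top reaching 55 mm; about 0.16 kg. Slick plastic, sliding easily on the slick channel (friction about 0.2); it binds in the bend if pushed square into the outer wall rather than along the bend. Origin: centre of its underside. It stands in the channel at about station (95, 85 to 100), before the dial.
- bay (a point): Where the carrier's origin is when it is home against the end stop: station (-20, -158), on the channel floor (z = 10); a yellow disc on the floor marks it.
- tube_rack: Loose red rack of sample tubes, 90 x 150 mm, 71 mm tall, origin at the centre of its underside. To be left alone.
- bottle: Loose white bottle, 64 mm diameter, 150 mm tall, origin at the centre of its underside. To be left alone.
- freezer_box: Loose card freezer box, 134 x 134 mm, 54 mm tall, origin at the centre of its underside. To be left alone.
Things that resemble listed ones, but are neither listed nor needed, are in the scene too. Of the things like the carrier, leave any that is purple; of the rest the larger one is meant.

How it is judged (in metres and radians):
On the way, in this order (a step that is already met when the one before it is completed fails the run):
1. anticlockwise past blue once, stopped at blue the second time (pointer within 0.13 rad) (((y of blue_post in the frame of station above -0.05 m and value of joint dial between 8.073 and 8.333 rad and velocity of joint dial between -0.3 and 0.3 rad/s) or (y of blue_post in the frame of station below -0.05 m and value of joint dial between 9.993 and 10.253 rad and velocity of joint dial between -0.3 and 0.3 rad/s))), for 0.25 s.
2. clockwise past yellow once, stopped at yellow the second time (within 0.13 rad) (((y of blue_post in the frame of station above -0.05 m and value of joint dial between -2.573 and -2.313 rad and velocity of joint dial between -0.3 and 0.3 rad/s) or (y of blue_post in the frame of station below -0.05 m and value of joint dial between 1.79 and 2.05 rad and velocity of joint dial between -0.3 and 0.3 rad/s))), for 0.25 s.
3. anticlockwise to green, stopped there (within 0.13 rad) (((y of blue_post in the frame of station above -0.05 m and value of joint dial between -0.13 and 0.13 rad and velocity of joint dial between -0.3 and 0.3 rad/s) or (y of blue_post in the frame of station below -0.05 m and value of joint dial between 6.153 and 6.413 rad and velocity of joint dial between -0.3 and 0.3 rad/s))), for 0.25 s.
At the end, for the whole second after the job is handed in: The carrier stands upright on the channel floor (tilt under 0.08 rad), at rest, its centre within 9 mm of the bay point against the end stop; tube rack, bottle and freezer box are within 30 mm of where they were (horizontal distance between carrier and bay below 0.009 m and height (world z) of carrier below 0.014 m and angle between carrier's own z axis and vertical below 0.08 rad and linear speed of carrier below 0.01 m/s and not (distance of tube_rack from where it was at the start of the episode above 0.03 m) and not (distance of bottle from where it was at the start of the episode above 0.03 m) and not (distance of freezer_box from where it was at the start of the episode above 0.03 m)); the robot touches nothing.
It fails at once if dial run past its stop at blue by more than 0.35 rad ((y of blue_post in the frame of station above -0.05 m and value of joint dial above 8.553 rad) or (y of blue_post in the frame of station below -0.05 m and value of joint dial above 10.473 rad)).
It fails at once if dial run clockwise far past its stop at yellow (by more than 0.35 rad, or below -2 rad if yellow's stop is at 110 degrees) ((y of blue_post in the frame of station above -0.05 m and value of joint dial below -2.793 rad) or (y of blue_post in the frame of station below -0.05 m and value of joint dial below -2 rad)).
It fails at once if carrier lifted off the channel floor by more than 12 mm (height (world z) of carrier above 0.022 m).
It fails at once if carrier tipped by more than 0.3 rad (angle between carrier's own z axis and vertical above 0.3 rad).
It fails at once if tube rack, bottle or freezer box moved by more than 30 mm (distance of any of tube_rack, bottle, freezer_box from where it was at the start of the episode above 0.03 m).
It also fails if it takes over 69 s, if anything falls off the work surface, if the arm or the gripper's body presses on something with over 40 N, if the wrist force passes 120 N, or if a joint passes its speed limit or range.

### The arm

A 6-joint arm with a two-finger parallel gripper is mounted at the origin on the work surface. World frame = base frame: x ahead of the robot, y to its left, z up, the work surface at z = 0. Lengths are in mm, angles in degrees, forces in N, time in s.
With the tool pointing down it reaches from about 300 to 850 mm from the base axis. Payload 4.2 kg.
Tool frame: the origin (TCP) lies on the centre line of the jaws, within the pads' length; the fingertips stand 14 mm ahead of it and the grasp point (between the pads) lies 5 mm behind it; x points along the fingers, y is the direction in which the jaws open and shut, and the axes are right-handed (so a half turn about x gives the same grasp; the last joint's range is limited). The gripper opens to 91 mm and grips with 3 to 60 N. Pads are 32 mm wide; open, the fingers measure 118 mm over their backs; the gripper's body (76 mm by 178 mm) begins 60 mm behind the grasp point.
Start: joints at [-68.583, 18.312, 89.639, -0, 72.044, -1.146], TCP at [220.632, -531.002, 227.976] pointing down, gripper open.
Joint ranges: [-177.97, 177.97], [-48.28, 115.42], [12.27, 149.76], [-77.06, 257.06], [2.81, 150.46], [-146.56, 146.56]. Speed limits (degrees/s): [147.25, 147.25, 180, 180, 180, 180].

### API

Orientations are given as [roll, pitch, yaw] about the fixed x, y, z axes, in that order (R = Rz(yaw) Ry(pitch) Rx(roll)).
In Python, from workcell import readout, optics, env gives the robot as it stands.
- The arm moves only by the shell command python3 -m creep 'ROWS' [OPENING] [FORCE]. ROWS is JSON, a list of rows, each an object with "translation": the shift along the world's x, y, z in cm, a list of three; "delta_rot": the turn, a rotation vector about the world's x, y, z in rad, a list of three. In form: [{"translation": [dx, dy, dz], "delta_rot": [rx, ry, rz]}, ...]. A call has 1 to 5 rows; each row shifts and turns the commanded pose from where the row before left it; what a row does not reach is not made up. A row lasts 1/12 s, in which the tool goes at most 41.7 mm and 7.16 degrees, less where a joint would pass 70% of its speed; a pose out of reach is approached as far as the arm can. A call with a gripper value outside its range is refused whole. OPENING is the gripper's target within -1 to 1 (fully open at 1, half-way at 0, shut at -1), set as the call begins (- or left out, the last holds). The fingers move at their own pace and stop on an object; FORCE is the grip in N (left out, the last holds). Time passes only in rows, so rows that do not move let the fingers close. It gives the time, the measured TCP pose, the force and the opening at its end, in the units of the state.
- readout.state(): the state, without advancing time (a new reading comes with each control period).
- optics.grab_frame(name): name is "side" or "top" or "wrist"; returns (picture, depth): 420x560x3 uint8, red, green, blue; 420x560 float32, mm along the optical axis (not along the pixel's ray), 0 where there is no reading.
- optics.camera_params(name): a dict with "mtx" (3x3 intrinsics, pixels), "R" (3x3) and "t" (3): a world point X has camera coordinates R X + t. Camera axes: x right, y down, z forward; pixel columns grow to the right and rows downward; lengths in mm; the calibration is good to about 2 mm. A picture is of the moment at which its call begins: read the wrist's pose just before it. camera_params takes no time and is no camera call; for the wrist camera it gives the pose at the moment of the call.
- env.job_done(): hands the job in, once; it reports no verdict.
The state is a dict: "time_s": time; "qpos": joint angles; "qvel": joint speeds; "effort": joint torques, N m; "ee_pos": TCP position; "ee_rot": TCP orientation; "force": force on the tool from outside, world axes, zero at the start; "torque": the same for the moment, N m; "gripper_width": finger opening in mm.
Only numpy, scipy, OpenCV 4.12 (cv2) and the standard library are available. Lean on these libraries where they do the work, as an engineer would, in place of code of your own. Each camera call takes 0.05 s, during which the arm holds its last target.

## Working session

There is one attempt and no reset: what is moved stays moved. The work goes in short steps, Python scripts to look and compute and a shell command to move; the robot and the scene stay as the last step left them, time stands still between calls to the robot, and variables do not carry over. Pictures are saved under pics/ and viewed, and the job is handed in when it is done.

```bash
mkdir -p pics; ls; python3 - <<'E'
from workcell import readout, optics, env
import cv2
print(readout.state())
for n in ("top","side"):
    p,d=optics.grab_frame(n); cv2.imwrite(f"pics/{n}0.png",p[:,:,::-1]); 
    import numpy as np
    np.save(f"pics/{n}0d.npy",d); np.save(f"pics/{n}0p.npy",p)
    print(n,optics.camera_params(n))
E
```

```text
pics
{'time_s': 0.0, 'qpos': array([-6.85840048e+01,  1.83496521e+01,  8.97063586e+01,  2.45908966e-03,
        7.20430139e+01, -1.14608742e+00]), 'qvel': array([-0.03311524,  0.08286627, -0.04826158,  0.08379795,  0.05852265,
        0.00222006]), 'effort': array([-3.70219414e-04, -4.12461877e+01, -2.31972367e+01,  7.26618455e-02,
        4.57818643e-02, -1.73503581e-04]), 'ee_pos': array([ 220.45468469, -530.54109289,  227.14051653]), 'ee_rot': array([-92.49860244,  89.90094792, 110.06271999]), 'force': array([-0.87134432,  0.26635113, -0.10439272]), 'torque': array([-0.05068894, -0.02671701,  0.02421205]), 'gripper_width': 91.41769444812384}
top {'mtx': array([[394.87861077,   0.        , 286.80498459],
       [  0.        , 394.87861077, 209.9450585 ],
       [  0.        ,   0.        ,   1.        ]]), 'R': array([[-0.00273655, -0.99995766,  0.00878554],
       [-0.9988784 ,  0.00231809, -0.0472924 ],
       [ 0.04727004, -0.0089051 , -0.99884245]]), 't': array([  -7.94636568,  603.28387836, 1214.39507016])}
side {'mtx': array([[445.32880426,   0.        , 269.8753819 ],
       [  0.        , 445.32880426, 213.55082872],
       [  0.        ,   0.        ,   1.        ]]), 'R': array([[-9.99805125e-01, -1.40467346e-02, -1.38708712e-02],
       [ 2.25877897e-04,  6.94452582e-01, -7.19538436e-01],
       [ 1.97398278e-02, -7.19401349e-01, -6.94314078e-01]]), 't': array([ 605.01097099,   35.86231065, 1048.31355295])}
```

View pics/top0.png

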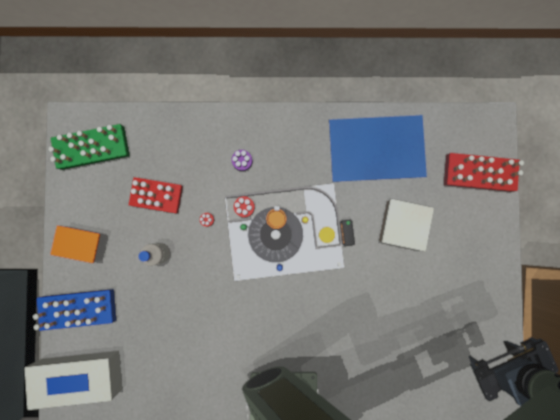

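View pics/side0.png

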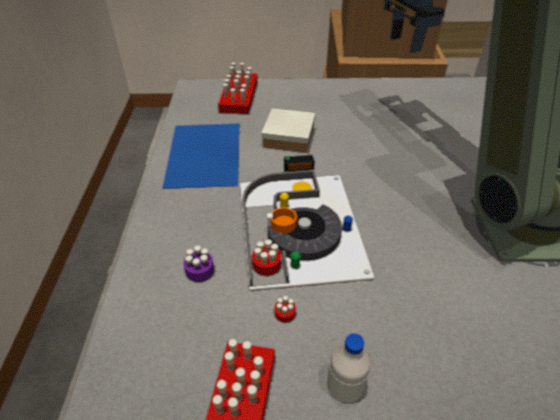

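Top view: the dial centre is at about (275,235), cup (277,218), blue (280,267), yellow (305,219), green (243,227), bay disc (327,235). Round tube holders: large red (244,207) in the channel, small red (207,219), purple (242,160). The large red one fits the description.

```bash
cat > h.py <<'E'
import numpy as np, cv2
from workcell import readout, optics, env
def ray(cp,u,v,z):
    K,R,t=cp["mtx"],cp["R"],cp["t"]
    d=R.T@np.linalg.inv(K)@np.array([u,v,1.]); c=-R.T@t
    return (c+d*(z-c[2])/d[2])[:2]
def proj(cp,X):
    p=cp["mtx"]@(cp["R"]@np.asarray(X,float)+cp["t"]); return p[:2]/p[2]
def hsv(p): return cv2.cvtColor(p,cv2.COLOR_RGB2HSV)
RNG={"blue":((105,120,50),(130,255,255)),"green":((45,90,30),(85,255,255)),"yellow":((22,140,120),(33,255,255)),"orange":((5,150,120),(18,255,255)),"red":((0,170,90),(4,255,255))}
def blobs(p,c,amin=6):
    m=cv2.inRange(hsv(p),*map(np.array,RNG[c]))
    n,l,s,ce=cv2.connectedComponentsWithStats(m)
    return [(s[i,4],*np.round(ce[i],1),*s[i,:4]) for i in range(1,n) if s[i,4]>=amin]
def fit(S,W):
    S=np.array(S,float);W=np.array(W,float);a=S-S.mean(0);b=W-W.mean(0)
    th=np.arctan2((a[:,0]*b[:,1]-a[:,1]*b[:,0]).sum(),(a*b).sum())
    R=np.array([[np.cos(th),-np.sin(th)],[np.sin(th),np.cos(th)]]);t=W.mean(0)-R@S.mean(0)
    return th,t,np.linalg.norm((S@R.T+t)-W,axis=1)
def pol(r,d): return (r*np.cos(np.radians(d)),r*np.sin(np.radians(d)))
E
python3 - <<'E'
from h import *
for n in("top","side"):
    p=np.load(f"pics/{n}0p.npy");cp=optics.camera_params(n)
    box=(220,350,180,290) if n=="top" else (240,370,150,290)
    for c in RNG:
        for b in blobs(p,c):
            if box[0]<b[1]<box[1] and box[2]<b[2]<box[3]: print(n,c,[float(x) for x in b],ray(cp,b[1],b[2],{"orange":62,"red":42}.get(c,50) if not(c=="yellow" and b[0]>80) else 10).round(1))
p=np.load("pics/top0p.npy"); cv2.imwrite("pics/top0c.png",cv2.resize(p[175:290,190:360,::-1],None,fx=4.5,fy=4.5,interpolation=cv2.INTER_CUBIC))
st=readout.state()
from scipy.spatial.transform import Rotation as Ro
print(Ro.from_euler("xyz",st["ee_rot"],degrees=True).as_matrix().round(3))
cp=optics.camera_params("wrist");print(cp["R"].round(2),-cp["R"].T@cp["t"])
E
```

```text
top blue [18.0, 279.3, 267.0, 278.0, 265.0, 4.0, 5.0] [430.3  13.8]
top green [7.0, 347.7, 222.0, 347.0, 221.0, 3.0, 3.0] [ 564.7 -193. ]
top green [17.0, 243.1, 226.6, 241.0, 225.0, 5.0, 4.0] [551.7 122.6]
top yellow [8.0, 304.0, 219.5, 303.0, 218.0, 3.0, 4.0] [572.6 -61. ]
top yellow [148.0, 326.5, 234.5, 320.0, 228.0, 14.0, 14.0] [ 526.6 -133. ]
top orange [185.0, 275.5, 219.1, 268.0, 211.0, 17.0, 17.0] [573.7  24.8]
side blue [93.0, 347.2, 223.1, 343.0, 216.0, 9.0, 15.0] [430.4  30.9]
side green [19.0, 287.4, 158.4, 285.0, 157.0, 6.0, 4.0] [ 561.1 -209.6]
side green [138.0, 295.1, 258.4, 290.0, 251.0, 12.0, 17.0] [550.  134.5]
side yellow [94.0, 301.3, 186.0, 294.0, 183.0, 17.0, 7.0] [ 525.5 -144.4]
side yellow [52.0, 283.9, 196.0, 280.0, 193.0, 9.0, 7.0] [571.6 -60.7]
side orange [308.0, 284.1, 217.8, 271.0, 206.0, 26.0, 21.0] [572.   26.1]
side red [17.0, 264.6, 248.9, 263.0, 246.0, 5.0, 7.0] [614.5 101.2]
side red [231.0, 266.6, 261.0, 252.0, 249.0, 29.0, 21.0] [609.5 135. ]
[[-0.001  0.384 -0.923]
 [ 0.001 -0.923 -0.384]
 [-1.    -0.002 -0.   ]]
[[ 0.38 -0.92 -0.  ]
 [-0.9  -0.37  0.24]
 [-0.22 -0.09 -0.97]] [ 282.75935448 -505.3884263   384.56467642]
```

View pics/top0c.png

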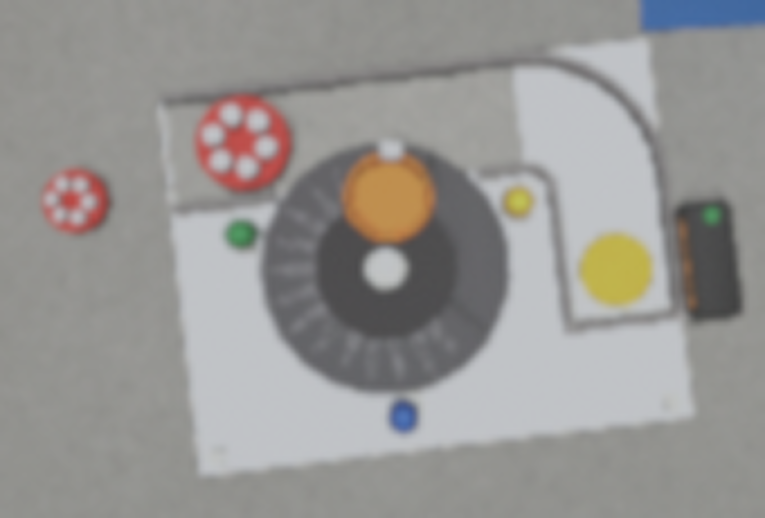

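The crop shows the large red carrier (243,142 in the crop) in the channel before the dial. The small red one (75,200) is about two thirds its size and outside the station, so it is a distractor.

```bash
python3 - <<'E'
from h import *
cp=optics.camera_params("top")
S=[pol(101,180),pol(101,70),pol(101,290),(-20,-158)]
W=[ray(cp,279.3,267,50),ray(cp,243.1,226.6,50),ray(cp,304.7,219.7,50),ray(cp,326.5,234.5,10)]
th,t,r=fit(S,W);print("yaw",np.degrees(th),t,r)
R=np.array([[np.cos(th),-np.sin(th)],[np.sin(th),np.cos(th)]])
c=ray(cp,275.5,219.1,62); s=R.T@(c-t); print("cup st",s,np.hypot(*s),np.degrees(np.arctan2(s[1],s[0]))-70)
# pointer px from crop (390,148)
q=ray(cp,190+390/4.5-.4,175+148/4.5-.4,55);s=R.T@(q-t);print("ptr",s,np.degrees(np.arctan2(s[1],s[0]))-70)
q=ray(cp,190+385/4.5-.4,175+268/4.5-.4,40);print("hub st",R.T@(q-t))
q=ray(cp,190+243/4.5-.4,175+142/4.5-.4,45);print("carrier",q,R.T@(q-t))
E
```

```text
yaw 6.515068957496031 [528.52815546  25.81033465] [2.14757268 1.45459735 2.21095785 0.43976296]
cup st [44.77474793 -6.13684378] 45.19335021818082 -77.8043538169909
ptr [ 79.39421764 -12.3208684 ] -78.82113780379211
hub st [0.05389273 0.52443899]
carrier [613.61695566 121.78301051] [95.42879467 85.69832892]
```

```bash
python3 -m creep '[{"translation":[1.9,3.57,0.45],"delta_rot":[0,0,0.081]},{"translation":[1.9,3.57,0.45],"delta_rot":[0,0,0.081]},{"translation":[1.9,3.57,0.45],"delta_rot":[0,0,0.081]},{"translation":[1.9,3.57,0.45],"delta_rot":[0,0,0.081]},{"translation":[1.9,3.57,0.45],"delta_rot":[0,0,0.081]}]' -1 10
python3 -m creep '[{"translation":[1.9,3.57,0.45],"delta_rot":[0,0,0.081]},{"translation":[1.9,3.57,0.45],"delta_rot":[0,0,0.081]},{"translation":[1.9,3.57,0.45],"delta_rot":[0,0,0.081]},{"translation":[1.9,3.57,0.45],"delta_rot":[0,0,0.081]},{"translation":[1.9,3.57,0.45],"delta_rot":[0,0,0.081]}]'
python3 -m creep '[{"translation":[1.9,3.57,0.45],"delta_rot":[0,0,0.081]},{"translation":[1.9,3.57,0.45],"delta_rot":[0,0,0.081]},{"translation":[1.9,3.57,0.45],"delta_rot":[0,0,0.081]},{"translation":[1.9,3.57,0.45],"delta_rot":[0,0,0.081]},{"translation":[1.9,3.57,0.45],"delta_rot":[0,0,0.081]}]'
python3 -m creep '[{"translation":[1.9,3.57,0.45],"delta_rot":[0,0,0.081]},{"translation":[0,0,0],"delta_rot":[0,0,0]},{"translation":[0,0,0],"delta_rot":[0,0,0]}]'
python3 - <<'E'
from h import *
from scipy.spatial.transform import Rotation as Ro
cp=optics.camera_params("wrist");st=readout.state()
p,d=optics.grab_frame("wrist");np.save("pics/w1p.npy",p);np.savez("pics/w1cp.npz",**cp);cv2.imwrite("pics/w1.png",p[:,:,::-1])
print(st["ee_pos"],st["time_s"],st["gripper_width"],st["qpos"].round(1)); print(Ro.from_euler("xyz",st["ee_rot"],degrees=True).as_matrix().round(3))
E
```

```text
time_s: 0.52
ee_pos: [315.8, -350.6, 250.3]
ee_rot: [-109.7, 90.0, 116.3]
force: [0.8, 0.5, -0.2]
gripper_width: 60.8
time_s: 0.93
ee_pos: [410.9, -172.0, 273.1]
ee_rot: [-68.7, 90.0, -179.5]
force: [1.6, -0.1, -0.6]
gripper_width: 27.3
time_s: 1.35
ee_pos: [505.9, 6.5, 295.5]
ee_rot: [-64.8, 90.0, -152.4]
force: [1.0, -1.0, -0.9]
gripper_width: 0.3
time_s: 1.6
ee_pos: [525.0, 41.8, 299.3]
ee_rot: [-80.0, 89.9, -163.0]
force: [-0.5, 0.6, -0.3]
gripper_width: 0.4
[524.96852     41.80184621 299.26596103] 1.6 0.41199466048186995 [ 3.3 11.8 88.4 -0.  79.9 -3.7]
[[-0.001  0.993  0.122]
 [-0.     0.122 -0.993]
 [-1.    -0.001  0.   ]]
```

View pics/w1.png

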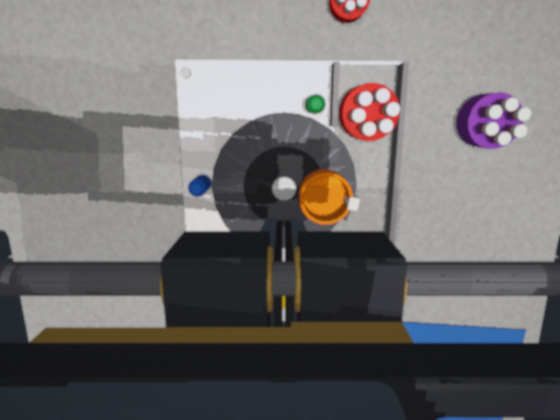

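Wrist view: blue (200,185), green (316,103), hub (285,188), cup (327,196), pointer (353,203), carrier (371,111).

```bash
python3 - <<'E'
from h import *
p=np.load("pics/w1p.npy");cp=dict(np.load("pics/w1cp.npz"));cp.update()
for c in ("blue","green","orange","red"):
    for b in blobs(p,c,30): print(c,[float(x) for x in b])
cv2.imwrite("pics/w1c.png",cv2.resize(p[50:240,170:420,::-1],None,fx=3.1,fy=3.1,interpolation=cv2.INTER_CUBIC))
E
```

```text
blue [305.0, 199.2, 185.2, 189.0, 176.0, 22.0, 20.0]
blue [2015.0, 461.7, 334.4, 404.0, 323.0, 121.0, 22.0]
blue [216.0, 467.2, 417.8, 435.0, 416.0, 67.0, 4.0]
green [256.0, 314.9, 103.6, 306.0, 95.0, 19.0, 18.0]
orange [2058.0, 323.8, 197.1, 300.0, 171.0, 53.0, 54.0]
red [318.0, 344.8, 11.4, 330.0, 0.0, 37.0, 21.0]
red [780.0, 355.4, 111.7, 340.0, 84.0, 44.0, 56.0]
red [46.0, 393.3, 97.3, 390.0, 92.0, 8.0, 10.0]
red [264.0, 374.5, 112.0, 365.0, 102.0, 23.0, 20.0]
red [30.0, 394.7, 120.0, 391.0, 117.0, 7.0, 9.0]
```

View pics/w1c.png

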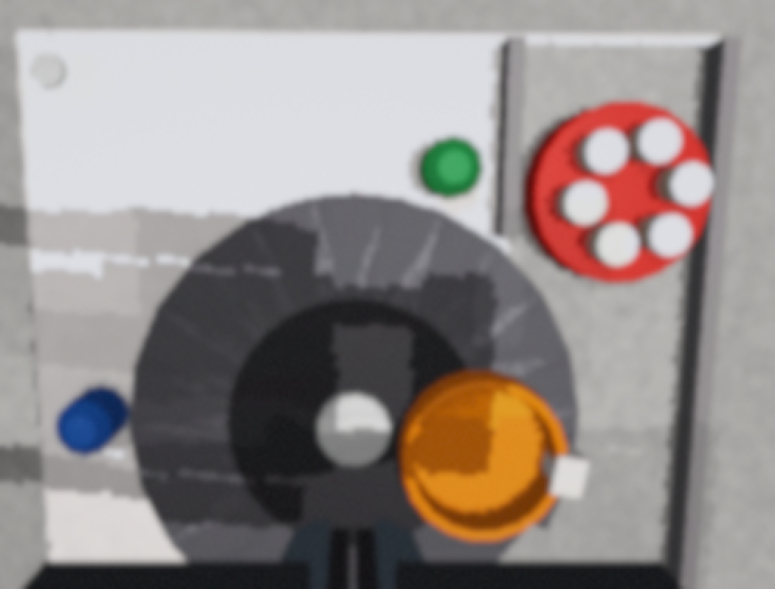

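```bash
python3 - <<'E'
from h import *
cp=dict(np.load("pics/w1cp.npz"));tp=optics.camera_params("top")
f=lambda x,y:(170+(x+.5)/3.1-.5,50+(y+.5)/3.1-.5)
B=ray(cp,*f(87,427),50);G=ray(cp,*f(452,166),50);H=ray(cp,*f(354,428),40);C=ray(cp,*f(486,457),62);P=ray(cp,*f(571,477),55)
ca=ray(cp,*f(621,192),42)
print(B,G,H,C,P,ca)
th,t,r=fit([pol(101,180),pol(101,70)],[B,G]);print("posts",np.degrees(th),t,r)
th,t,r=fit([pol(101,180),pol(101,70),(0,0)],[B,G,H]);print("posts+hub",np.degrees(th),t,r)
W=[ray(tp,279.3,267,50),ray(tp,243.1,226.6,50),ray(tp,304.7,219.7,50),ray(tp,326.5,234.5,10)]
th,t,r=fit([pol(101,180),pol(101,70),(0,0),pol(101,180),pol(101,70),pol(101,290),(-20,-158)],[B,G,H]+W);print("all",np.degrees(th),t,r)
R=np.array([[np.cos(th),-np.sin(th)],[np.sin(th),np.cos(th)]])
for n,q in(("cup",C),("ptr",P),("car",ca)):
    s=R.T@(q-t);print(n,s,np.hypot(*s),np.degrees(np.arctan2(s[1],s[0]))-70)
E
```

```text
[429.92986114  13.33132828] [550.12680361 121.71334793] [527.92003192  22.97607625] [575.81601293  22.73392251] [609.03668843  17.57791377] [612.00983561 120.49226094]
posts 7.041095541166907 [528.82275346  24.498866  ] [1.81160448 1.81160448]
posts+hub 6.802084260107788 [528.40197235  23.88363113] [2.29997659 1.42649992 1.02758087]
all 6.6501229406876785 [528.38645653  24.96665288] [1.86486117 2.19545796 2.04449193 2.26892624 0.60481754 2.7998785
 1.30985793]
cup [46.85187879 -7.71034106] 47.48207983268745 -79.34531274303471
ptr [ 79.25194282 -16.67881684] 80.98798288348662 -81.88464091863403
car [94.12319734 85.19879722] 126.95673012468048 -27.84911471464366
```

```bash
python3 -m creep '[{"translation":[1.0,-0.38,-3.6],"delta_rot":[0,0,0]},{"translation":[1.0,-0.38,-3.6],"delta_rot":[0,0,0]},{"translation":[1.0,-0.38,-3.6],"delta_rot":[0,0,0]},{"translation":[1.0,-0.38,-3.6],"delta_rot":[0,0,0]},{"translation":[1.1,-0.38,-3.6],"delta_rot":[0,0,0]}]'
python3 -m creep '[{"translation":[0,0,-1.8],"delta_rot":[0,0,0]},{"translation":[0,0,0],"delta_rot":[0,0,0]},{"translation":[0,0,0],"delta_rot":[0,0,0]}]'
python3 - <<'E'
from h import *
cp=optics.camera_params("wrist");st=readout.state()
p,d=optics.grab_frame("wrist");cv2.imwrite("pics/w2.png",p[:,:,::-1])
p,d=optics.grab_frame("side");cv2.imwrite("pics/s2.png",cv2.resize(p[130:310,190:410,::-1],None,fx=3.3,fy=3.3,interpolation=cv2.INTER_CUBIC))
print(st["ee_pos"],st["time_s"],st["force"])
E
```

```text
time_s: 2.07
ee_pos: [574.7, 19.1, 118.6]
ee_rot: [-38.0, 90.0, -121.3]
force: [0.1, 0.3, -0.4]
gripper_width: 0.5
time_s: 2.32
ee_pos: [574.5, 19.7, 101.4]
ee_rot: [-91.7, 89.8, -175.0]
force: [-0.1, -0.2, 0.2]
gripper_width: 0.5
[574.48892929  19.74394636 101.42190727] 2.3167 [-0.07574131 -0.18660787  0.21271095]
```

View pics/w2.png

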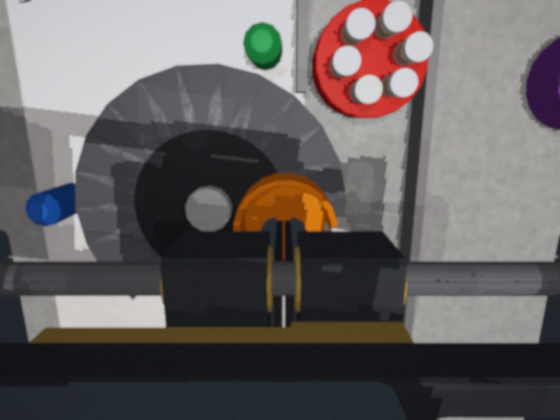

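View pics/s2.png

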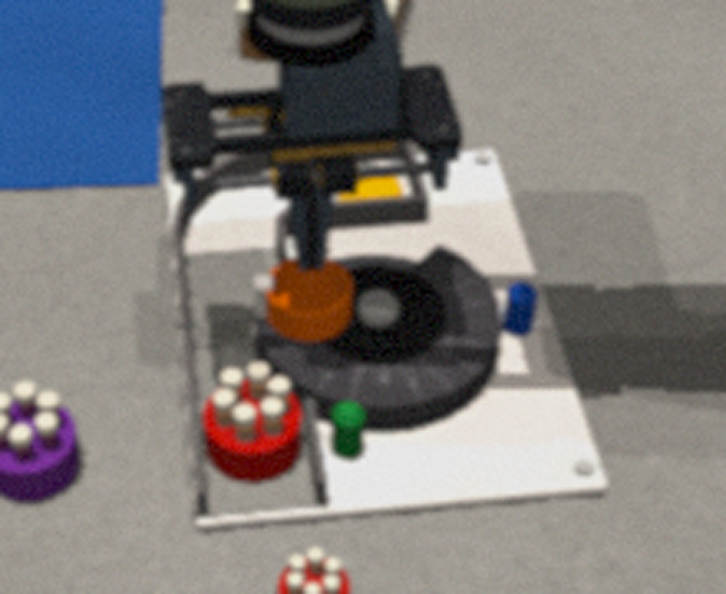

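Wrist: hub at (208,208), green top (263,38), blue top (45,208); the cup spans columns 233–337, centred on the fingers (284).

```bash
python3 - <<'E'
from h import *
cp=optics.camera_params("wrist")
B=ray(cp,42,209,50);G=ray(cp,263,38,50);H=ray(cp,208,208,40)
for z in (36,44): print(ray(cp,208,208,z))
c1=ray(cp,233,215,62);c2=ray(cp,338,215,62);top=ray(cp,285,173,62)
print(B,G,H,c1,c2,top)
th,t,r=fit([pol(101,180),pol(101,70),(0,0)],[B,G,H]);print(np.degrees(th),t,r)
st=readout.state();print(st["ee_pos"])
E
```

```text
[527.90794715  21.92585132]
[529.33326382  24.23265731]
[431.47830959  13.67867672] [553.3296133 124.072113 ] [528.62060548  23.07925431] [546.96422285  26.96663599] [606.43471752  33.97106664] [573.51962193  54.4588002 ]
6.630126392090074 [530.13272848  24.74293052] [1.77365888 1.07816349 2.24818471]
[576.31016014  20.41884735 103.82073869]
```

```bash
cat > arc.py <<'E'
import numpy as np,sys
a=[float(x) for x in sys.argv[1].split(",")]
P=[np.round(4.8*np.array([np.cos(np.radians(x)),np.sin(np.radians(x))]),2) for x in a]
for i in range(1,len(a)):
    d=P[i]-P[i-1]; print(f"{a[i-1]:.0f}->{a[i]:.0f}: [{d[0]:.2f},{d[1]:.2f}]")
E
python3 arc.py -3,7,22,47,72,97,122,147,172,197,222,247,272,297,322,347,372,397,422,447,472,497,517,530,540,548
python3 -m creep '[{"translation":[0.14,0.13,-2.4],"delta_rot":[0,0,0]},{"translation":[0,0,-1.5],"delta_rot":[0,0,0]},{"translation":[0,0,-0.5],"delta_rot":[0,0,0]},{"translation":[0,0,0],"delta_rot":[0,0,0]},{"translation":[0,0,0],"delta_rot":[0,0,0]}]'
```

```text
-3->7: [-0.03,0.83]
7->22: [-0.31,1.22]
22->47: [-1.18,1.71]
47->72: [-1.79,1.06]
72->97: [-2.06,0.19]
97->122: [-1.96,-0.69]
122->147: [-1.49,-1.46]
147->172: [-0.72,-1.94]
172->197: [0.16,-2.07]
197->222: [1.02,-1.81]
222->247: [1.69,-1.21]
247->272: [2.05,-0.38]
272->297: [2.01,0.52]
297->322: [1.60,1.32]
322->347: [0.90,1.88]
347->372: [0.02,2.08]
372->397: [-0.87,1.89]
397->422: [-1.58,1.35]
422->447: [-2.00,0.55]
447->472: [-2.05,-0.34]
472->497: [-1.71,-1.18]
497->517: [-0.91,-1.39]
517->530: [-0.31,-1.05]
530->540: [-0.07,-0.83]
540->548: [0.05,-0.67]
time_s: 2.83
ee_pos: [577.9, 22.4, 59.6]
ee_rot: [84.2, 89.8, 1.0]
force: [-0.8, -0.7, -0.1]
gripper_width: 0.6
```

```bash
python3 -m creep '[{"translation":[-0.03,0.83,0],"delta_rot":[0,0,0]},{"translation":[-0.31,1.22,0],"delta_rot":[0,0,0]},{"translation":[-1.18,1.71,0],"delta_rot":[0,0,0]},{"translation":[-1.79,1.06,0],"delta_rot":[0,0,0]},{"translation":[-2.06,0.19,0],"delta_rot":[0,0,0]}]'
python3 - <<'E'
from h import *
p,d=optics.grab_frame("side");cv2.imwrite("pics/s3.png",cv2.resize(p[130:310,190:410,::-1],None,fx=3.3,fy=3.3,interpolation=cv2.INTER_CUBIC))
print(readout.state()["force"])
E
```

```text
time_s: 3.25
ee_pos: [525.3, 71.9, 59.3]
ee_rot: [51.4, 89.6, -31.5]
force: [5.5, -8.0, 0.2]
gripper_width: 0.4
[-3.30069901 -7.28241545  1.93986654]
```

View pics/s3.png

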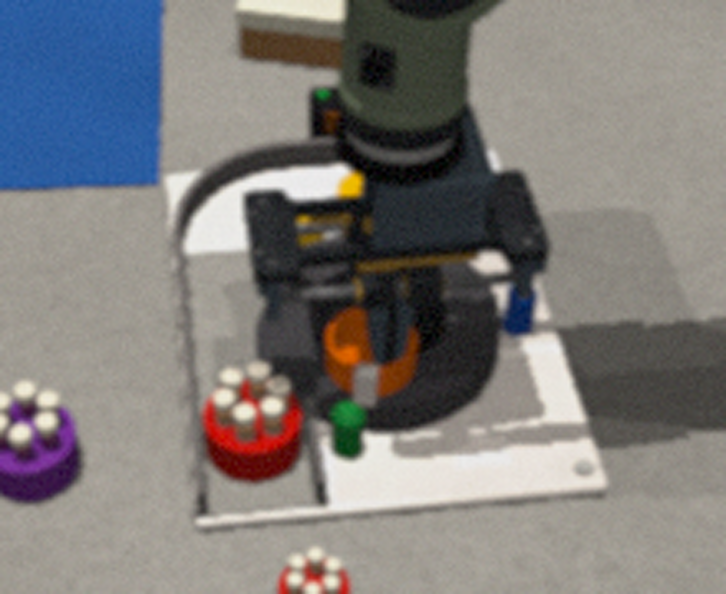

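The cup follows: pointer near green at (365,385) in the crop. Continuing.

```bash
python3 -m creep '[{"translation":[-1.96,-0.69,0],"delta_rot":[0,0,0]},{"translation":[-1.49,-1.46,0],"delta_rot":[0,0,0]},{"translation":[-0.72,-1.94,0],"delta_rot":[0,0,0]},{"translation":[0.16,-2.07,0],"delta_rot":[0,0,0]},{"translation":[1.02,-1.81,0],"delta_rot":[0,0,0]}]'
python3 -m creep '[{"translation":[1.69,-1.21,0],"delta_rot":[0,0,0]},{"translation":[2.05,-0.38,0],"delta_rot":[0,0,0]},{"translation":[2.01,0.52,0],"delta_rot":[0,0,0]},{"translation":[1.60,1.32,0],"delta_rot":[0,0,0]},{"translation":[0.90,1.88,0],"delta_rot":[0,0,0]}]'
python3 -m creep '[{"translation":[0.02,2.08,0],"delta_rot":[0,0,0]},{"translation":[-0.87,1.89,0],"delta_rot":[0,0,0]},{"translation":[-1.58,1.35,0],"delta_rot":[0,0,0]},{"translation":[-2.00,0.55,0],"delta_rot":[0,0,0]},{"translation":[-2.05,-0.34,0],"delta_rot":[0,0,0]}]'
python3 - <<'E'
from h import *
p,d=optics.grab_frame("side");cv2.imwrite("pics/s4.png",cv2.resize(p[130:310,190:410,::-1],None,fx=3.3,fy=3.3,interpolation=cv2.INTER_CUBIC))
print(readout.state()["force"])
E
```

```text
time_s: 3.72
ee_pos: [492.4, -5.6, 59.4]
ee_rot: [157.1, 89.8, 73.9]
force: [-0.4, 6.1, 0.2]
gripper_width: 0.8
time_s: 4.13
ee_pos: [574.6, 13.2, 58.1]
ee_rot: [-74.8, 89.7, -158.0]
force: [-17.2, -6.0, 4.5]
gripper_width: 0.5
time_s: 4.55
ee_pos: [513.9, 70.4, 59.6]
ee_rot: [79.7, 89.5, -3.4]
force: [5.3, 0.3, -0.3]
gripper_width: 0.4
[-0.87089596 -5.01982363  2.2709538 ]
```

View pics/s4.png

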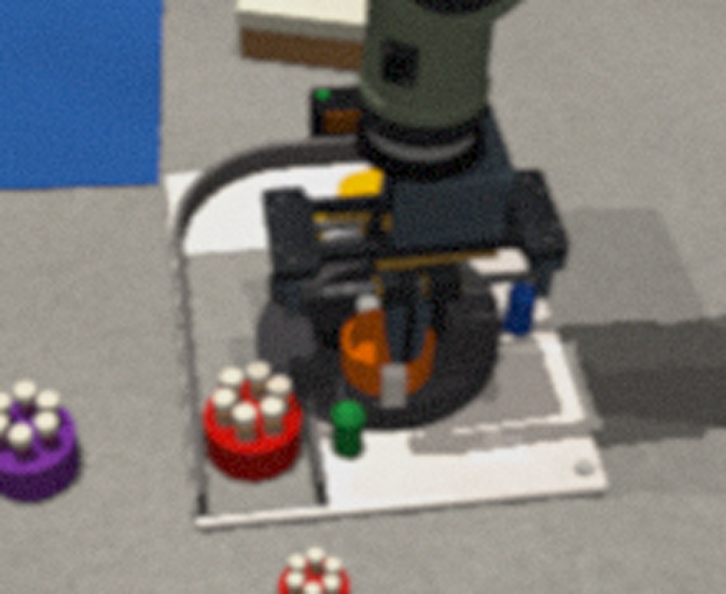

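```bash
python3 -m creep '[{"translation":[-1.71,-1.18,0],"delta_rot":[0,0,0]},{"translation":[-0.91,-1.39,0],"delta_rot":[0,0,0]},{"translation":[-0.31,-1.05,0],"delta_rot":[0,0,0]},{"translation":[-0.07,-0.83,0],"delta_rot":[0,0,0]},{"translation":[0.05,-0.67,0],"delta_rot":[0,0,0]}]'
python3 -m creep '[{"translation":[0,0,0],"delta_rot":[0,0,0]},{"translation":[0,0,0],"delta_rot":[0,0,0]}]'
python3 - <<'E'
from h import *
p,d=optics.grab_frame("side");cv2.imwrite("pics/s5.png",cv2.resize(p[130:310,190:410,::-1],None,fx=3.3,fy=3.3,interpolation=cv2.INTER_CUBIC))
cp=optics.camera_params("wrist");p,d=optics.grab_frame("wrist");cv2.imwrite("pics/w5.png",p[:,:,::-1]);np.savez("pics/w5cp.npz",**cp)
print(readout.state()["force"])
E
```

```text
time_s: 5.02
ee_pos: [482.6, 18.4, 58.6]
ee_rot: [112.8, 89.9, 29.6]
force: [1.4, 4.1, 0.7]
gripper_width: 0.7
time_s: 5.18
ee_pos: [481.7, 17.7, 57.8]
ee_rot: [-55.4, 89.9, -138.6]
force: [-0.6, -0.4, -0.2]
gripper_width: 0.5
[ 0.03395158 -1.65050224  0.19774071]
```

View pics/s5.png

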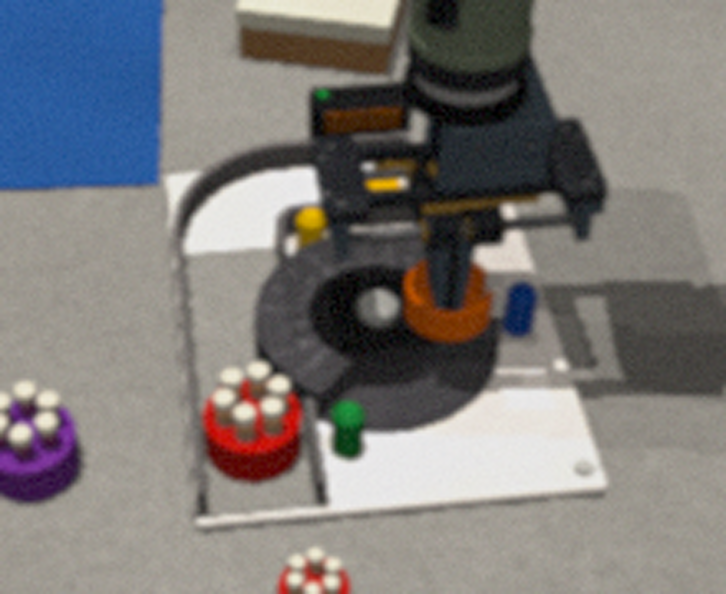

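View pics/w5.png

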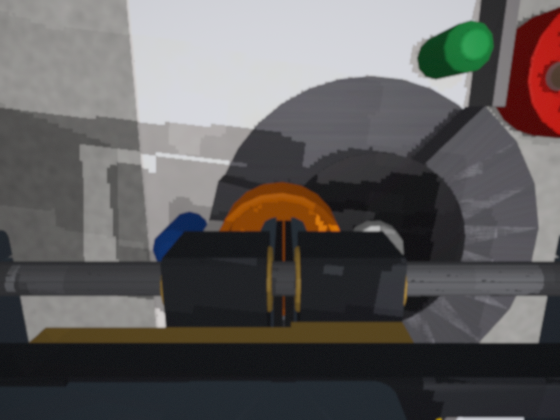

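```bash
cat > cupm.py <<'E'
from h import *
# cup centre from wrist: outer rim top edge, and side: rim front/back
def mask(p): return cv2.inRange(hsv(p),np.array((5,150,60)),np.array((18,255,255)))
def biggest(m):
    n,l,s,ce=cv2.connectedComponentsWithStats(m); i=1+np.argmax(s[1:,4]); return (l==i)
def side(p,cp,box=(130,310,190,410)):
    m=np.zeros(p.shape[:2],np.uint8);a=mask(p);m[box[0]:box[1],box[2]:box[3]]=a[box[0]:box[1],box[2]:box[3]]
    b=biggest(m);v,u=np.nonzero(b)
    # bottom edge of silhouette at mid column = front outer wall foot (z=36..38) ; top edge = back rim
    um=(u.min()+u.max())/2
    col=np.abs(u-um)<3
    top=v[col].min()-.5; bot=v[col].max()+.5
    X1=ray(cp,um,top,62); X2=ray(cp,um,bot,36)
    print("side cols",u.min(),u.max(),"rows",top,bot,"back rim",X1.round(1),"front foot",X2.round(1),"centre est",(X1+[0,30]).round(1),(X2-[0,30]).round(1))
E
python3 - <<'E'
from cupm import *
cp=optics.camera_params("side")
side(np.load("pics/side0p.npy"),cp)
p=cv2.imread("pics/s5.png")
p,d=optics.grab_frame("side");np.save("pics/s5p.npy",p)
side(p,cp)
w=cv2.imread("pics/w5.png")[:,:,::-1].copy();wc=dict(np.load("pics/w5cp.npz"))
m=biggest(mask(w[:235]));v,u=np.nonzero(m);print("wrist",u.min(),u.max(),v.min(),u[v==v.min()])
for uu in(u[v==v.min()].mean(),): print(ray(wc,uu,v.min()-.5,62))
print(ray(wc,u.min(),v[u==u.min()].mean(),62),ray(wc,u.max(),v[u==u.max()].mean(),62))
E
```

```text
side cols 271 297 rows 206.5 232.5 back rim [571.9 -10.9] front foot [572.2  46.8] centre est [571.9  19.1] [572.2  16.8]
side cols 312 338 rows 223.5 233.5 back rim [481.9  44.1] front foot [480.5  49.8] centre est [481.9  74.1] [480.5  19.8]
wrist 220 339 182 [277 278 279 280 281 282 283 284]
[476.02520771  55.61233833]
[451.97808569  30.7426239 ] [504.23243594  37.48790513]
```

Estimates put the cup centre at y≈24 (wanted ≈19), so the dial is ~6° short. Nudging on 6–7°.

```bash
python3 arc.py 548,555
python3 -m creep '[{"translation":[0.06,-0.3,0],"delta_rot":[0,0,0]},{"translation":[0.06,-0.27,0],"delta_rot":[0,0,0]},{"translation":[0,0,0],"delta_rot":[0,0,0]},{"translation":[0,0,0],"delta_rot":[0,0,0]}]'
python3 - <<'E'
from cupm import *
cp=optics.camera_params("side")
p,d=optics.grab_frame("side")
side(p,cp)
wc=optics.camera_params("wrist");w,d=optics.grab_frame("wrist");cv2.imwrite("pics/w6.png",w[:,:,::-1])
m=biggest(mask(w[:235]));v,u=np.nonzero(m);print("wrist",v.min(),ray(wc,u[v==v.min()].mean(),v.min()-.5,62))
cv2.imwrite("pics/s6.png",cv2.resize(p[130:310,190:410,::-1],None,fx=3.3,fy=3.3,interpolation=cv2.INTER_CUBIC))
t,d=optics.grab_frame("top");cv2.imwrite("pics/t6.png",cv2.resize(t[175:290,190:360,::-1],None,fx=4.5,fy=4.5,interpolation=cv2.INTER_CUBIC))
print(readout.state()["ee_pos"],readout.state()["time_s"])
E
```

```text
548->555: [0.11,-0.57]
time_s: 5.67
ee_pos: [482.8, 12.4, 57.9]
ee_rot: [-43.9, 90.0, -127.1]
force: [-0.3, 0.7, 0.1]
gripper_width: 0.6
side cols 311 337 rows 221.5 232.5 back rim [483.7  37.8] front foot [482.5  46.7] centre est [483.7  67.8] [482.5  16.7]
wrist 181 [476.27969415  50.37926845]
[482.72789735  12.46875775  57.95662416] 5.8167
```

View pics/w6.png

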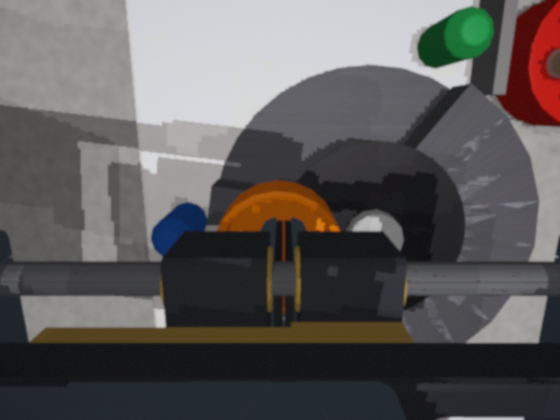

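View pics/t6.png

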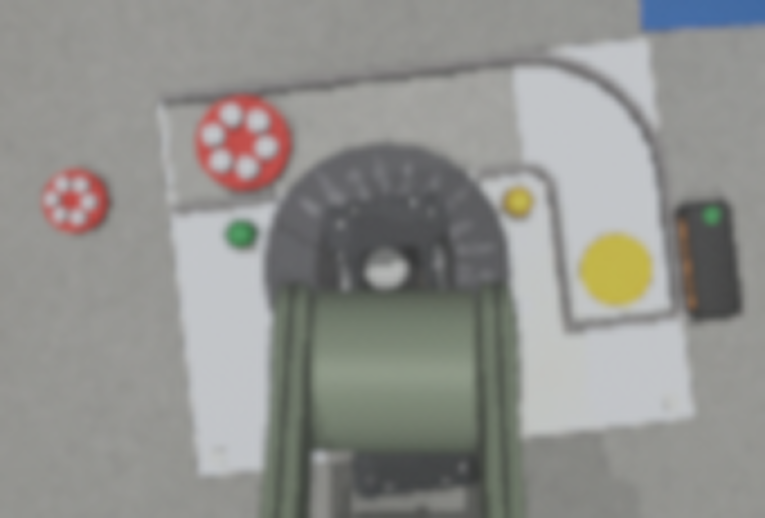

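```bash
python3 - <<'E'
import cv2
w=cv2.imread("pics/w6.png");cv2.imwrite("pics/w6c.png",cv2.resize(w[60:260,370:550],None,fx=3,fy=3,interpolation=cv2.INTER_CUBIC))
cv2.imwrite("pics/w6d.png",cv2.resize(w[170:250,130:260],None,fx=5,fy=5,interpolation=cv2.INTER_CUBIC))
E
```

```text
(no output)
```

View pics/w6c.png

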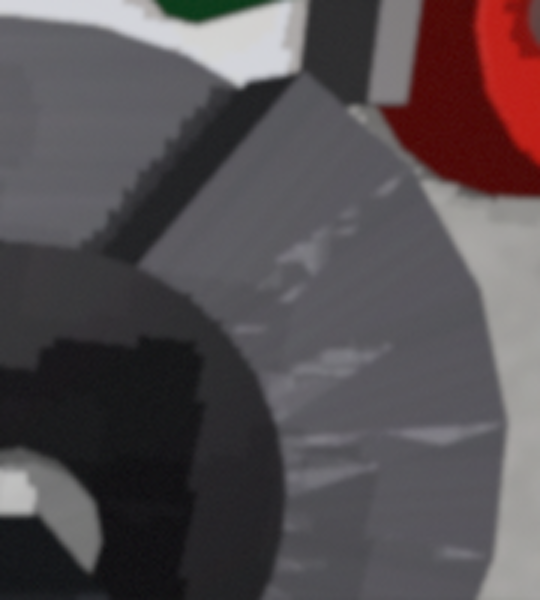

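View pics/w6d.png

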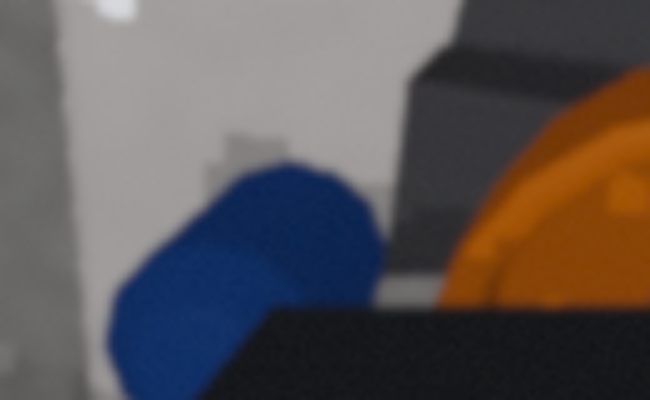

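```bash
cat > edge.py <<'E'
from h import *
TH=6.65;O=np.array([528.8,24.5])
def edge(cp,a,b,off,z=36):
    A,B=ray(cp,*a,z),ray(cp,*b,z);d=B-A
    g=np.degrees(np.arctan2(d[1],d[0]));n=np.array([-d[1],d[0]])/np.hypot(*d)
    print("edge dir",g.round(2),"dist from axis",(n@(O-A)).round(1),"r",np.hypot(*(A-O)).round(1),np.hypot(*(B-O)).round(1),"by line",(g-TH-70+off)%360,"by outer pt",(np.degrees(np.arctan2(*(B-O)[::-1]))-TH-70+off)%360)
E
python3 - <<'E'
from edge import *
cp=optics.camera_params("wrist")
edge(cp,(415.5,148.1),(470.8,83.8),121)
E
```

```text
edge dir 58.98 dist from axis -12.5 r 46.8 84.2 by line 103.32696472677205 by outer pt 111.85397635356634
```

Evidence: cup from wrist 110.6°, from side 106°, and disc edge 112°, mean about 110° against the 110° target. I'll hedge with a slow 2° advance, then hold.

```bash
python3 -m creep '[{"translation":[0.01,-0.06,0],"delta_rot":[0,0,0]},{"translation":[0.01,-0.06,0],"delta_rot":[0,0,0]},{"translation":[0.01,-0.05,0],"delta_rot":[0,0,0]},{"translation":[0,0,0],"delta_rot":[0,0,0]},{"translation":[0,0,0],"delta_rot":[0,0,0]}]'
python3 -m creep '[{"translation":[0,0,0],"delta_rot":[0,0,0]},{"translation":[0,0,0],"delta_rot":[0,0,0]},{"translation":[0,0,0],"delta_rot":[0,0,0]},{"translation":[0,0,0],"delta_rot":[0,0,0]}]'
python3 arc.py 557,547,537,522,497,472,447,422,397,372,347,322,297,272,247,222,197,172,147,122,97,72,47,22,-3,-23,-43,-55,-65,-71
python3 - <<'E'
from cupm import *
wc=optics.camera_params("wrist");w,d=optics.grab_frame("wrist");cv2.imwrite("pics/w7.png",w[:,:,::-1])
m=biggest(mask(w[:235]));v,u=np.nonzero(m);print("wrist",v.min(),ray(wc,u[v==v.min()].mean(),v.min()-.5,62))
E
```

```text
time_s: 6.23
ee_pos: [483.2, 11.0, 58.0]
ee_rot: [113.7, 90.0, 30.5]
force: [0.3, 2.4, 0.2]
gripper_width: 0.7
time_s: 6.57
ee_pos: [483.1, 10.9, 58.0]
ee_rot: [106.8, 90.0, 23.6]
force: [1.2, 2.4, -0.1]
gripper_width: 0.3
557->547: [-0.17,0.82]
547->537: [-0.03,0.83]
537->522: [0.22,1.23]
522->497: [1.06,1.79]
497->472: [1.71,1.18]
472->447: [2.05,0.34]
447->422: [2.00,-0.55]
422->397: [1.58,-1.35]
397->372: [0.87,-1.89]
372->347: [-0.02,-2.08]
347->322: [-0.90,-1.88]
322->297: [-1.60,-1.32]
297->272: [-2.01,-0.52]
272->247: [-2.05,0.38]
247->222: [-1.69,1.21]
222->197: [-1.02,1.81]
197->172: [-0.16,2.07]
172->147: [0.72,1.94]
147->122: [1.49,1.46]
122->97: [1.96,0.69]
97->72: [2.06,-0.19]
72->47: [1.79,-1.06]
47->22: [1.18,-1.71]
22->-3: [0.34,-2.05]
-3->-23: [-0.37,-1.63]
-23->-43: [-0.91,-1.39]
-43->-55: [-0.76,-0.66]
-55->-65: [-0.72,-0.42]
-65->-71: [-0.47,-0.19]
wrist 180 [475.1357649   49.11475382]
```

```bash
python3 -m creep '[{"translation":[-0.17,0.82,0],"delta_rot":[0,0,0]},{"translation":[-0.03,0.83,0],"delta_rot":[0,0,0]},{"translation":[0.22,1.23,0],"delta_rot":[0,0,0]},{"translation":[1.06,1.79,0],"delta_rot":[0,0,0]},{"translation":[1.71,1.18,0],"delta_rot":[0,0,0]}]'
python3 -m creep '[{"translation":[2.05,0.34,0],"delta_rot":[0,0,0]},{"translation":[2.00,-0.55,0],"delta_rot":[0,0,0]},{"translation":[1.58,-1.35,0],"delta_rot":[0,0,0]},{"translation":[0.87,-1.89,0],"delta_rot":[0,0,0]},{"translation":[-0.02,-2.08,0],"delta_rot":[0,0,0]}]'
python3 -m creep '[{"translation":[-0.90,-1.88,0],"delta_rot":[0,0,0]},{"translation":[-1.60,-1.32,0],"delta_rot":[0,0,0]},{"translation":[-2.01,-0.52,0],"delta_rot":[0,0,0]},{"translation":[-2.05,0.38,0],"delta_rot":[0,0,0]},{"translation":[-1.69,1.21,0],"delta_rot":[0,0,0]}]'
python3 -m creep '[{"translation":[-1.02,1.81,0],"delta_rot":[0,0,0]},{"translation":[-0.16,2.07,0],"delta_rot":[0,0,0]},{"translation":[0.72,1.94,0],"delta_rot":[0,0,0]},{"translation":[1.49,1.46,0],"delta_rot":[0,0,0]},{"translation":[1.96,0.69,0],"delta_rot":[0,0,0]}]'
python3 -m creep '[{"translation":[2.06,-0.19,0],"delta_rot":[0,0,0]},{"translation":[1.79,-1.06,0],"delta_rot":[0,0,0]},{"translation":[1.18,-1.71,0],"delta_rot":[0,0,0]},{"translation":[0.34,-2.05,0],"delta_rot":[0,0,0]},{"translation":[-0.37,-1.63,0],"delta_rot":[0,0,0]}]'
python3 -m creep '[{"translation":[-0.91,-1.39,0],"delta_rot":[0,0,0]},{"translation":[-0.76,-0.66,0],"delta_rot":[0,0,0]},{"translation":[-0.72,-0.42,0],"delta_rot":[0,0,0]},{"translation":[0,0,0],"delta_rot":[0,0,0]},{"translation":[0,0,0],"delta_rot":[0,0,0]}]'
python3 - <<'E'
from cupm import *
cp=optics.camera_params("side")
p,d=optics.grab_frame("side")
side(p,cp)
wc=optics.camera_params("wrist");w,d=optics.grab_frame("wrist");cv2.imwrite("pics/w8.png",w[:,:,::-1]);np.savez("pics/w8cp.npz",**wc)
m=biggest(mask(w[:235]));v,u=np.nonzero(m);print("wrist",v.min(),ray(wc,u[v==v.min()].mean(),v.min()-.5,62))
cv2.imwrite("pics/s8.png",cv2.resize(p[130:310,190:410,::-1],None,fx=3.3,fy=3.3,interpolation=cv2.INTER_CUBIC))
print(readout.state()["ee_pos"],readout.state()["time_s"])
E
```

```text
time_s: 7.03
ee_pos: [511.2, 65.6, 58.2]
ee_rot: [-0.9, 89.4, -83.7]
force: [-2.7, -19.6, 2.0]
gripper_width: 0.3
time_s: 7.45
ee_pos: [573.3, 16.6, 56.4]
ee_rot: [-120.8, 89.5, 156.0]
force: [-2.5, 7.1, -0.3]
gripper_width: 1.0
time_s: 7.87
ee_pos: [497.1, -8.1, 59.2]
ee_rot: [76.2, 89.4, -7.0]
force: [8.3, -1.1, 0.3]
gripper_width: 0.5
time_s: 8.28
ee_pos: [521.4, 71.2, 58.0]
ee_rot: [-40.6, 89.6, -123.5]
force: [-5.2, -5.6, 1.2]
gripper_width: 0.6
time_s: 8.7
ee_pos: [572.6, 7.5, 56.9]
ee_rot: [-134.7, 89.8, 142.0]
force: [-0.2, 5.2, -0.1]
gripper_width: 0.6
time_s: 9.12
ee_pos: [548.4, -18.3, 58.1]
ee_rot: [-51.4, 90.0, -134.5]
force: [0.1, -0.2, -0.5]
gripper_width: 1.0
side cols 279 305 rows 204.5 221.5 back rim [553.4 -17.7] front foot [553.5  11.8] centre est [553.4  12.3] [553.5 -18.2]
wrist 185 [551.25162558  18.66808988]
[549.32446515 -18.63690595  58.16180206] 9.2167
```

View pics/w8.png

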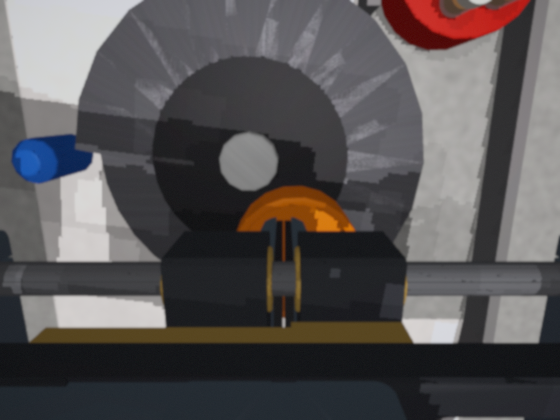

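View pics/s8.png

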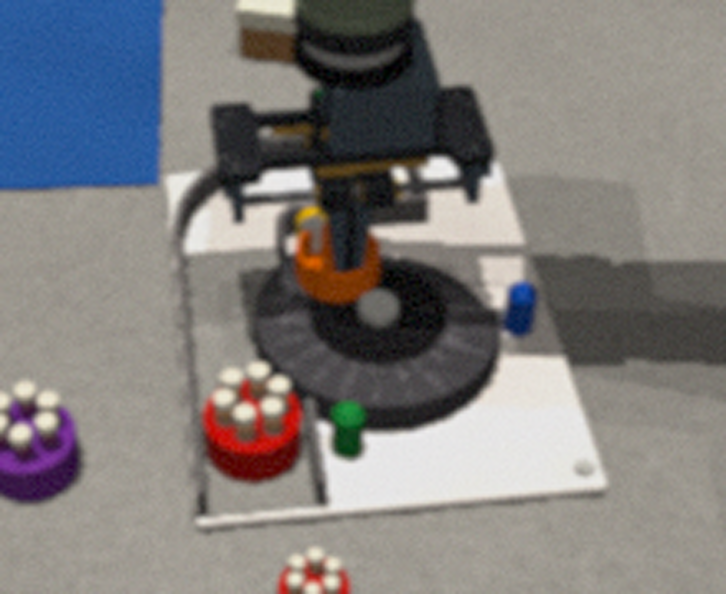

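Cup centre is at about (553,-14.5), world direction -58° against a wanted -63.4°. Moving 5.5° further.

```bash
python3 -m creep '[{"translation":[-0.15,-0.07,0],"delta_rot":[0,0,0]},{"translation":[-0.15,-0.06,0],"delta_rot":[0,0,0]},{"translation":[-0.13,-0.04,0],"delta_rot":[0,0,0]},{"translation":[0,0,0],"delta_rot":[0,0,0]},{"translation":[0,0,0],"delta_rot":[0,0,0]}]'
python3 - <<'E'
from cupm import *
cp=optics.camera_params("side")
p,d=optics.grab_frame("side")
side(p,cp)
wc=optics.camera_params("wrist");w,d=optics.grab_frame("wrist");cv2.imwrite("pics/w9.png",w[:,:,::-1]);np.savez("pics/w9cp.npz",**wc)
m=biggest(mask(w[:235]));v,u=np.nonzero(m);print("wrist",v.min(),ray(wc,u[v==v.min()].mean(),v.min()-.5,62))
print(u.min(),u.max(),ray(wc,u.min(),v[u==u.min()].mean(),62),ray(wc,u.max(),v[u==u.max()].mean(),62))
cv2.imwrite("pics/s9.png",cv2.resize(p[170:250,250:360,::-1],None,fx=7,fy=7,interpolation=cv2.INTER_CUBIC))
print(readout.state()["ee_pos"],readout.state()["time_s"],proj(cp,[*(np.array([528.8,24.5])+101*np.array([np.cos(np.radians(-63.35)),np.sin(np.radians(-63.35))])),50]))
# predicted cup rim centre in side for dial offsets
for dphi in(-8,-4,0,4,8):
    a=np.radians(-63.35+dphi);c=np.array([528.8+48*np.cos(a),24.5+48*np.sin(a),62]);print(dphi,proj(cp,c),"ptr",proj(cp,[528.8+81*np.cos(a),24.5+81*np.sin(a),55]))
E
```

```text
time_s: 9.63
ee_pos: [544.9, -20.1, 58.0]
ee_rot: [174.9, 90.0, 91.7]
force: [0.3, 2.4, 0.8]
gripper_width: 0.2
side cols 281 306 rows 198.5 221.5 back rim [549.4 -38.4] front foot [550.   11.8] centre est [549.4  -8.4] [550.  -18.2]
wrist 186 [546.86402248  16.56455034]
240 356 [524.0723183   -5.95635869] [ 5.75263669e+02 -5.26360397e-01]
[544.98506645 -20.18540568  58.02208237] 9.7333 [282.85453198 194.58751692]
-8 [295.96279579 203.53279696] ptr [291.07095098 196.77948649]
-4 [294.62076651 203.88008941] ptr [288.8579977  197.34207129]
0 [293.31789398 204.29132137] ptr [286.70561159 198.00881428]
4 [292.06005498 204.76484797] ptr [284.62297993 198.77742667]
8 [290.85298219 205.29876474] ptr [282.61914499 199.64524443]
```

View pics/s9.png

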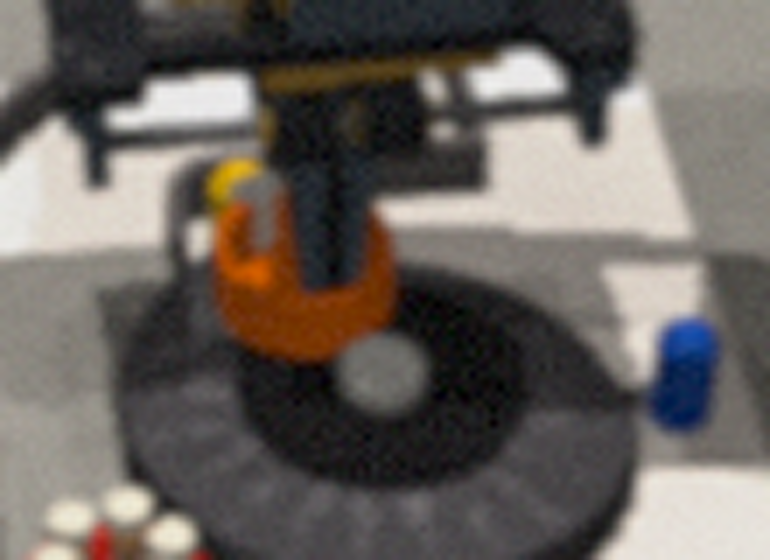

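The pointer (287,199) and cup column (293.5) match the predicted 0° offset (286.7 and 293.3), so the dial is at yellow. Holding, then anticlockwise to green.

```bash
python3 -m creep '[{"translation":[0,0,0],"delta_rot":[0,0,0]},{"translation":[0,0,0],"delta_rot":[0,0,0]},{"translation":[0,0,0],"delta_rot":[0,0,0]},{"translation":[0,0,0],"delta_rot":[0,0,0]}]'
python3 arc.py -70.5,-60,-50,-35,-15,5,25,45,60,70,77
python3 -c "
print('need tool ~',76.65+8)"
```

```text
time_s: 10.07
ee_pos: [545.0, -20.3, 58.0]
ee_rot: [165.2, 90.0, 82.0]
force: [1.3, 2.5, 1.3]
gripper_width: 0.7
-70->-60: [0.80,0.36]
-60->-50: [0.69,0.48]
-50->-35: [0.84,0.93]
-35->-15: [0.71,1.51]
-15->5: [0.14,1.66]
5->25: [-0.43,1.61]
25->45: [-0.96,1.36]
45->60: [-0.99,0.77]
60->70: [-0.76,0.35]
70->77: [-0.56,0.17]
need tool ~ 84.65
```

```bash
python3 -m creep '[{"translation":[0.80,0.36,0],"delta_rot":[0,0,0]},{"translation":[0.69,0.48,0],"delta_rot":[0,0,0]},{"translation":[0.84,0.93,0],"delta_rot":[0,0,0]},{"translation":[0.71,1.51,0],"delta_rot":[0,0,0]},{"translation":[0.14,1.66,0],"delta_rot":[0,0,0]}]'
python3 -m creep '[{"translation":[-0.43,1.61,0],"delta_rot":[0,0,0]},{"translation":[-0.96,1.36,0],"delta_rot":[0,0,0]},{"translation":[-0.99,0.77,0],"delta_rot":[0,0,0]},{"translation":[-0.76,0.35,0],"delta_rot":[0,0,0]},{"translation":[-0.56,0.17,0],"delta_rot":[0,0,0]}]'
python3 -m creep '[{"translation":[0,0,0],"delta_rot":[0,0,0]},{"translation":[0,0,0],"delta_rot":[0,0,0]}]'
python3 - <<'E'
from cupm import *
cp=optics.camera_params("side")
p,d=optics.grab_frame("side")
side(p,cp)
wc=optics.camera_params("wrist");w,d=optics.grab_frame("wrist");cv2.imwrite("pics/w10.png",w[:,:,::-1]);np.savez("pics/w10cp.npz",**wc)
cv2.imwrite("pics/s10.png",cv2.resize(p[190:290,250:360,::-1],None,fx=6,fy=6,interpolation=cv2.INTER_CUBIC))
print(readout.state()["ee_pos"],readout.state()["time_s"])
for dphi in(-12,-8,-4,0,4,8):
    a=np.radians(76.65+dphi);c=np.array([528.8+48*np.cos(a),24.5+48*np.sin(a),62]);print(dphi,proj(cp,c),"ptr",proj(cp,[528.8+81*np.cos(a),24.5+81*np.sin(a),55]))
E
```

```text
time_s: 10.48
ee_pos: [573.5, 27.5, 56.5]
ee_rot: [-74.3, 89.3, -157.4]
force: [-5.0, -7.9, 0.0]
gripper_width: 0.8
time_s: 10.9
ee_pos: [540.4, 71.1, 57.8]
ee_rot: [16.4, 89.8, -66.7]
force: [1.9, -5.2, -0.6]
gripper_width: 1.0
time_s: 11.07
ee_pos: [540.5, 72.1, 58.0]
ee_rot: [117.6, 90.0, 34.4]
force: [-0.3, -0.8, 0.2]
gripper_width: 0.3
side cols 297 311 rows 233.5 248.5 back rim [529.5  74.5] front foot [529.3  94.6] centre est [529.5 104.5] [529.3  64.6]
[540.56787327  72.04882062  58.02223858] 11.1667
-12 [294.71523594 231.28200903] ptr [288.37556175 243.64483589]
-8 [296.15012332 231.72533791] ptr [290.82888258 244.4286917 ]
-4 [297.62425807 232.09683008] ptr [293.3545357  245.08670342]
0 [299.12983465 232.39430003] ptr [295.93840202 245.61452741]
4 [300.658826   232.61598686] ptr [298.56586586 246.00864513]
8 [302.20303707 232.7605697 ] ptr [301.22193016 246.26640262]
```

View pics/s10.png

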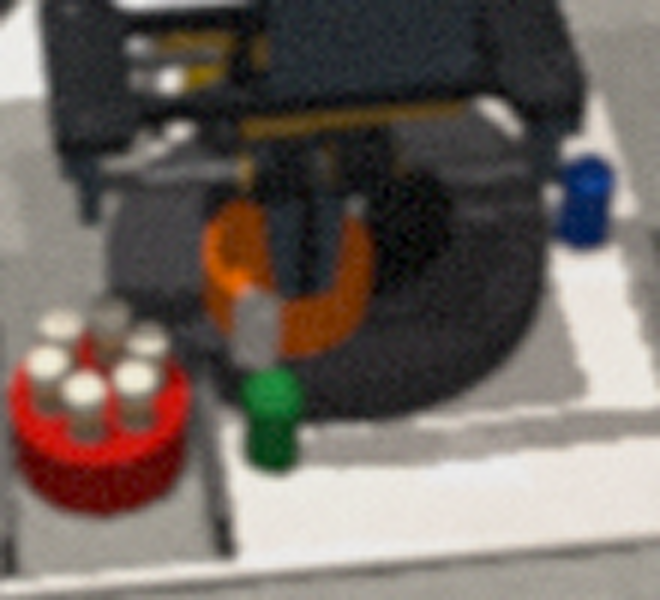

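View pics/w10.png

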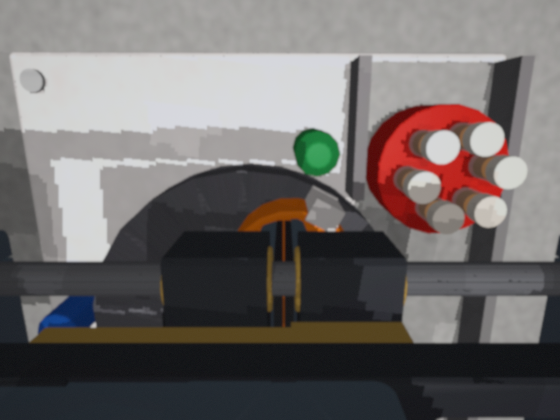

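Pointer column 292.8 and cup 298.0 give -3 to -5°. Nudging +4.5°.

```bash
python3 -m creep '[{"translation":[-0.14,0.03,0],"delta_rot":[0,0,0]},{"translation":[-0.14,0.03,0],"delta_rot":[0,0,0]},{"translation":[-0.11,0.01,0],"delta_rot":[0,0,0]},{"translation":[0,0,0],"delta_rot":[0,0,0]},{"translation":[0,0,0],"delta_rot":[0,0,0]}]'
python3 - <<'E'
from cupm import *
p,d=optics.grab_frame("side")
wc=optics.camera_params("wrist");w,d=optics.grab_frame("wrist");cv2.imwrite("pics/w11.png",w[:,:,::-1])
cv2.imwrite("pics/s11.png",cv2.resize(p[190:290,250:360,::-1],None,fx=6,fy=6,interpolation=cv2.INTER_CUBIC))
for dphi in(-8,-4,0,4,8):
    a=np.radians(76.65+dphi);print(dphi,"ptr wrist",proj(wc,[528.8+81*np.cos(a),24.5+81*np.sin(a),60]))
a=np.radians(76.65);print("green",proj(wc,[528.8+101*np.cos(a),24.5+101*np.sin(a),50]))
E
```

```text
time_s: 11.58
ee_pos: [536.0, 72.3, 58.0]
ee_rot: [62.4, 90.0, -20.8]
force: [1.0, -1.4, 0.1]
gripper_width: 0.3
-8 ptr wrist [340.3121373  209.97029236]
-4 ptr wrist [329.04182333 204.51708793]
0 ptr wrist [317.30033718 199.81793496]
4 ptr wrist [305.15994188 195.91091266]
8 ptr wrist [292.69739326 192.82814214]
green [331.40400026 154.51689934]
```

View pics/s11.png

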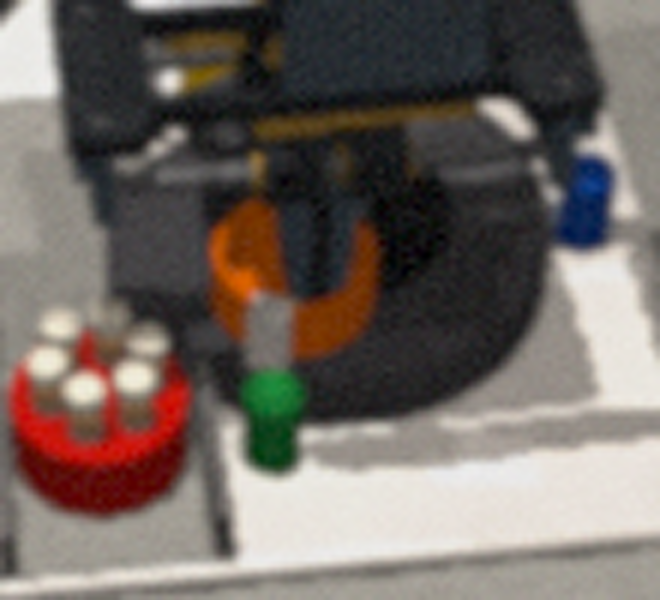

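View pics/w11.png

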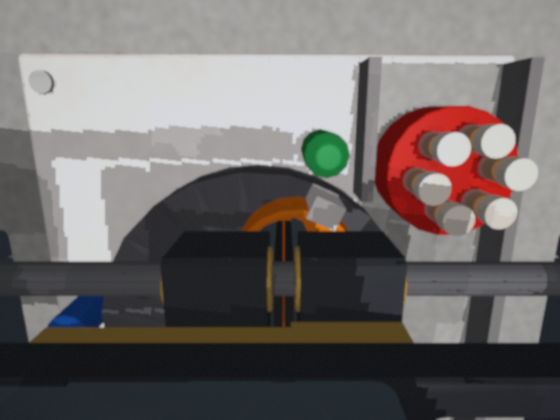

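Pointer is within about 2° of green. Hold, lift out, turn the tool 90°, open, and go above the carrier.

```bash
python3 -m creep '[{"translation":[0,0,0],"delta_rot":[0,0,0]},{"translation":[0,0,0],"delta_rot":[0,0,0]},{"translation":[0,0,0],"delta_rot":[0,0,0]},{"translation":[0.4,-0.07,0],"delta_rot":[0,0,0]}]'
python3 -m creep '[{"translation":[0,0,2.0],"delta_rot":[0,0,0]},{"translation":[0,0,3.0],"delta_rot":[0,0,0]},{"translation":[0.5,0.3,3.0],"delta_rot":[0,0,0.112]},{"translation":[0.5,0.4,1.0],"delta_rot":[0,0,0.112]},{"translation":[0.5,0.4,0],"delta_rot":[0,0,0.112]}]'
python3 -m creep '[{"translation":[0.5,0.4,0],"delta_rot":[0,0,0.112]},{"translation":[0.5,0.4,0],"delta_rot":[0,0,0.112]},{"translation":[0.5,0.4,0],"delta_rot":[0,0,0.112]},{"translation":[0.5,0.4,0],"delta_rot":[0,0,0.112]},{"translation":[0.5,0.4,0],"delta_rot":[0,0,0.112]}]' 1
python3 -m creep '[{"translation":[0.6,0.4,0],"delta_rot":[0,0,0.112]},{"translation":[0.6,0.4,0],"delta_rot":[0,0,0.112]},{"translation":[0.6,0.4,0],"delta_rot":[0,0,0.112]},{"translation":[0.6,0.4,0],"delta_rot":[0,0,0.112]},{"translation":[0.6,0.4,0],"delta_rot":[0,0,0.112]}]'
python3 -m creep '[{"translation":[0.6,0.1,0],"delta_rot":[0,0,0.109]},{"translation":[0,0,0],"delta_rot":[0,0,0]},{"translation":[0,0,0],"delta_rot":[0,0,0]}]'
python3 - <<'E'
from h import *
from scipy.spatial.transform import Rotation as Ro
p,d=optics.grab_frame("side");cv2.imwrite("pics/s12.png",cv2.resize(p[130:310,190:410,::-1],None,fx=3.3,fy=3.3,interpolation=cv2.INTER_CUBIC))
st=readout.state();cp=optics.camera_params("wrist");p,d=optics.grab_frame("wrist");cv2.imwrite("pics/w12.png",p[:,:,::-1]);np.savez("pics/w12cp.npz",**cp)
M=Ro.from_euler("xyz",st["ee_rot"],degrees=True).as_matrix();print(st["ee_pos"],np.degrees(np.arctan2(M[1,1],M[0,1])),st["time_s"],st["qpos"].round(0),M[:,0])
E
```

```text
time_s: 12.02
ee_pos: [539.0, 71.9, 57.8]
ee_rot: [-105.8, 89.9, 171.0]
force: [-0.5, -0.6, -0.2]
gripper_width: 0.3
time_s: 12.43
ee_pos: [557.0, 83.3, 151.6]
ee_rot: [76.7, 89.6, 13.0]
force: [0.2, -0.3, -0.5]
gripper_width: 0.5
time_s: 12.85
ee_pos: [579.9, 103.1, 147.8]
ee_rot: [-172.6, 89.9, 155.9]
force: [-0.1, -0.0, 0.0]
gripper_width: 30.8
time_s: 13.27
ee_pos: [609.9, 123.1, 147.7]
ee_rot: [156.9, 89.9, 157.4]
force: [1.1, 0.7, -0.1]
gripper_width: 64.1
time_s: 13.52
ee_pos: [615.7, 123.9, 147.6]
ee_rot: [160.4, 89.9, 166.7]
force: [-0.6, 1.1, 0.2]
gripper_width: 84.3
[615.43106177 123.72370974 147.63075588] 96.33516328245682 13.5667 [ 10.  26.  89.   0.  65. -86.] [-1.33998814e-03  1.40771407e-04 -9.99999092e-01]
```

View pics/s12.png

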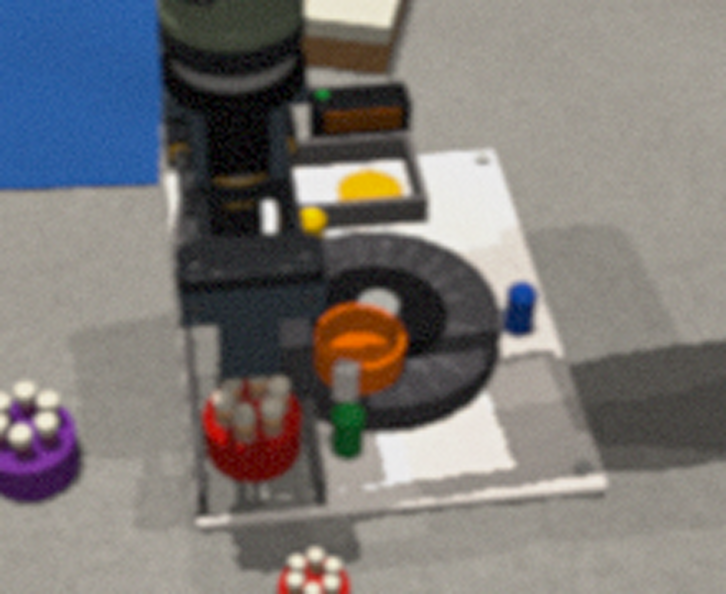

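View pics/w12.png

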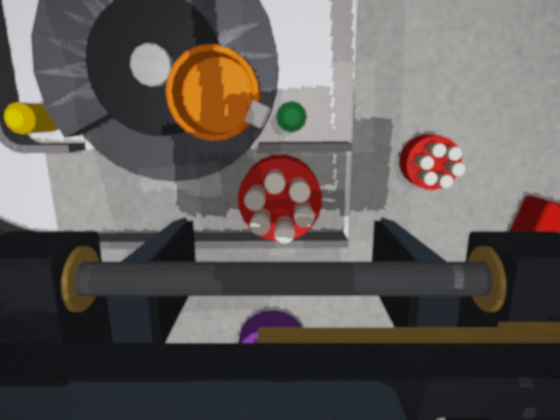

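```bash
python3 - <<'E'
from h import *
cp=dict(np.load("pics/w12cp.npz"));w=cv2.imread("pics/w12.png")
cv2.imwrite("pics/w12c.png",cv2.resize(w[130:260,40:380],None,fx=2.3,fy=2.3,interpolation=cv2.INTER_CUBIC))
th=np.radians(6.65);R=np.array([[np.cos(th),-np.sin(th)],[np.sin(th),np.cos(th)]]);O=np.array([528.8,24.5])
S=lambda u,v,z:(R.T@(ray(cp,u,v,z)-O)).round(1)
print("hub",S(151,64,40),"green",S(291,115,50),"yellow",S(20,118,50),"cup",S(212,91,62))
print("carrier l,r,t",S(238,198,42),S(322,198,42),S(280,155,42), "mid",S(280,198,42))
E
```

```text
hub [-2.4 -2.3] green [32.1 93.7] yellow [ 33.2 -91.8] cup [16.8 42.8]
carrier l,r,t [92.1 54.5] [ 92.4 117. ] [60.3 85.9] mid [92.2 85.7]
```

View pics/w12c.png

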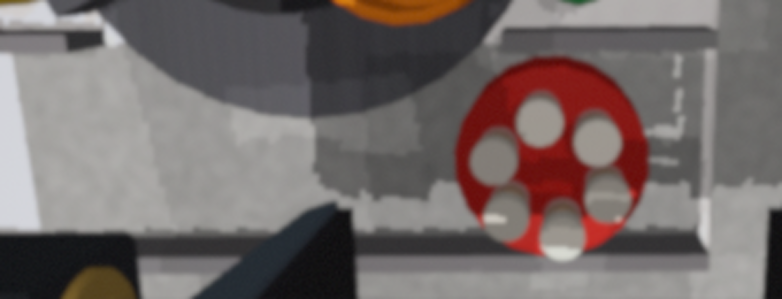

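```bash
python3 - <<'E'
from h import *
cp=optics.camera_params("wrist");p,d=optics.grab_frame("wrist")
th=np.radians(6.65);R=np.array([[np.cos(th),-np.sin(th)],[np.sin(th),np.cos(th)]]);O=np.array([528.3,24.7])
Ki=np.linalg.inv(cp["mtx"])
def pt(u,v): return cp["R"].T@(Ki@np.array([u,v,1.])*d[v,u]-cp["t"])
for a in range(-75,76,10):
    s=R@np.array(pol(75,a))+O
    u,v=proj(cp,[*s,10]).round().astype(int)
    if 0<=u<560 and 0<=v<230: print(a,u,v,pt(u,v)[2].round(0))
E
```

```text
-75 78 98 37.0
-65 86 115 36.0
-55 96 129 12.0
-45 108 142 12.0
-35 122 152 13.0
-25 136 160 13.0
-15 152 166 13.0
-5 168 168 11.0
5 184 168 12.0
15 199 165 12.0
25 214 160 13.0
35 228 152 12.0
45 240 141 37.0
55 250 128 37.0
65 258 114 64.0
75 263 98 37.0
```

Depth confirms the gate sector is open: floor height from -55° to about +40°. Descending around the carrier.

```bash
python3 -m creep '[{"translation":[-0.27,-0.26,-3.0],"delta_rot":[0,0,0]},{"translation":[0,0,-3.3],"delta_rot":[0,0,0]},{"translation":[0,0,-3.0],"delta_rot":[0,0,0]},{"translation":[0,0,-2.2],"delta_rot":[0,0,0]},{"translation":[0,0,0],"delta_rot":[0,0,0]}]'
python3 - <<'E'
from h import *
p,d=optics.grab_frame("side");cv2.imwrite("pics/s13.png",cv2.resize(p[130:310,190:410,::-1],None,fx=3.3,fy=3.3,interpolation=cv2.INTER_CUBIC))
p,d=optics.grab_frame("wrist");cv2.imwrite("pics/w13.png",p[:,:,::-1])
st=readout.state();print(st["ee_pos"],st["force"],st["time_s"],st["gripper_width"])
E
```

```text
time_s: 14.08
ee_pos: [609.3, 120.3, 28.3]
ee_rot: [-177.5, 89.4, -171.1]
force: [-0.4, 0.1, 0.4]
gripper_width: 91.3
[612.98868749 121.01202758  32.983453  ] [ 1.15834137 -0.86938999  0.30111614] 14.1833 91.13317978243346
```

View pics/s13.png

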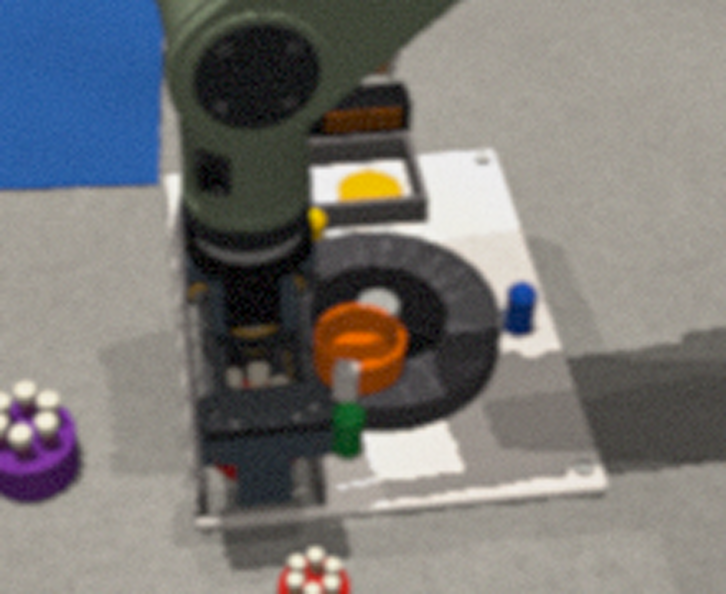

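View pics/w13.png

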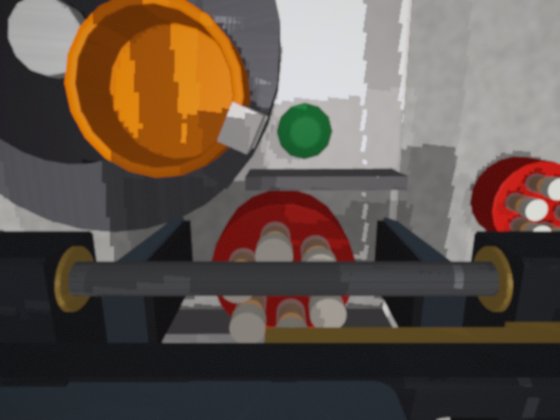

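```bash
python3 -m creep '[{"translation":[0,0,0],"delta_rot":[0,0,0]},{"translation":[0,0,0],"delta_rot":[0,0,0]},{"translation":[0,0,0],"delta_rot":[0,0,0]},{"translation":[0,0,0],"delta_rot":[0,0,0]}]' 0.53 5
python3 -m creep '[{"translation":[0.11,-0.94,0],"delta_rot":[0,0,0]},{"translation":[0.22,-1.88,0],"delta_rot":[0,0,0]},{"translation":[0.22,-1.88,0],"delta_rot":[0,0,0]},{"translation":[0.22,-1.88,0],"delta_rot":[0,0,0]},{"translation":[0.22,-1.88,0],"delta_rot":[0,0,0]}]'
python3 - <<'E'
from h import *
p,d=optics.grab_frame("wrist");cv2.imwrite("pics/w14.png",p[:,:,::-1])
st=readout.state();print(st["ee_pos"],st["force"],st["time_s"],st["gripper_width"])
E
```

```text
time_s: 14.52
ee_pos: [613.9, 121.2, 34.4]
ee_rot: [6.6, 89.9, 13.1]
force: [-0.1, -0.7, -0.6]
gripper_width: 70.3
time_s: 14.93
ee_pos: [623.3, 35.2, 33.3]
ee_rot: [-7.7, 90.0, -1.2]
force: [0.3, -0.6, 0.2]
gripper_width: 70.0
[623.76236108  31.69807592  33.3351465 ] [ 0.85596746 -6.70951279  0.48120095] 14.9833 70.07264929216768
```

View pics/w14.png

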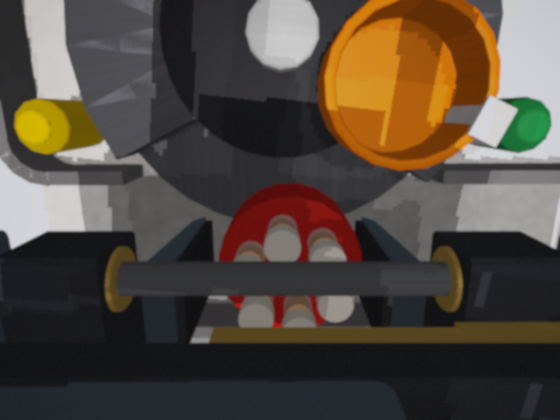

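```bash
python3 - <<'E'
import numpy as np
c=[np.radians(6.65-90*i/13) for i in range(14)]
P=[np.round(5.5*np.array([np.cos(a),np.sin(a)]),2) for a in c]
for i in range(13): print(i+1,(P[i+1]-P[i]).round(2))
E
python3 -m creep '[{"translation":[0.22,-1.88,0],"delta_rot":[0,0,0]},{"translation":[0.22,-1.88,0],"delta_rot":[0,0,0]},{"translation":[0.22,-1.88,0],"delta_rot":[0,0,0]},{"translation":[0.22,-1.88,0],"delta_rot":[0,0,0]},{"translation":[0.22,-1.88,0],"delta_rot":[0,0,0]}]'
python3 -m creep '[{"translation":[0.11,-0.95,0],"delta_rot":[0,0,0]},{"translation":[0,0,0],"delta_rot":[0,0,0]},{"translation":[0,0,0],"delta_rot":[0,0,0]}]'
python3 - <<'E'
from h import *
p,d=optics.grab_frame("wrist");cv2.imwrite("pics/w15.png",p[:,:,::-1])
st=readout.state();print(st["ee_pos"],st["force"],st["time_s"],st["gripper_width"])
th=np.radians(6.65);R=np.array([[np.cos(th),-np.sin(th)],[np.sin(th),np.cos(th)]]);print(R.T@(st["ee_pos"][:2]-np.array([528.3,24.7])))
E
```

```text
1 [ 0.04 -0.67]
2 [-0.04 -0.66]
3 [-0.13 -0.65]
4 [-0.2  -0.63]
5 [-0.27 -0.61]
6 [-0.35 -0.57]
7 [-0.41 -0.52]
8 [-0.47 -0.46]
9 [-0.53 -0.41]
10 [-0.57 -0.34]
11 [-0.6  -0.27]
12 [-0.64 -0.2 ]
13 [-0.65 -0.11]
time_s: 15.4
ee_pos: [634.1, -58.7, 33.3]
ee_rot: [10.4, 90.0, 16.9]
force: [-0.8, -0.1, -0.2]
gripper_width: 70.1
time_s: 15.65
ee_pos: [635.1, -67.2, 33.0]
ee_rot: [90.7, 90.0, 97.1]
force: [-0.1, 0.4, -0.5]
gripper_width: 69.7
[635.05621134 -66.59816762  33.02041679] [-0.01270115  0.1506256  -0.53387333] 15.7 69.82660032557813
[  95.46527281 -103.04671638]
```

View pics/w15.png

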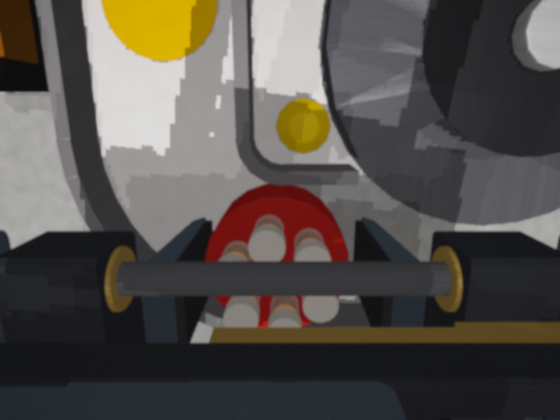

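```bash
python3 -m creep '[{"translation":[-0.06,-0.68,0],"delta_rot":[0,0,-0.1208]},{"translation":[-0.04,-0.66,0],"delta_rot":[0,0,-0.1208]},{"translation":[-0.13,-0.65,0],"delta_rot":[0,0,-0.1208]},{"translation":[-0.2,-0.63,0],"delta_rot":[0,0,-0.1208]},{"translation":[-0.27,-0.61,0],"delta_rot":[0,0,-0.1208]}]'
python3 -m creep '[{"translation":[-0.35,-0.57,0],"delta_rot":[0,0,-0.1208]},{"translation":[-0.41,-0.52,0],"delta_rot":[0,0,-0.1208]}]'
python3 - <<'E'
from h import *
p,d=optics.grab_frame("wrist");cv2.imwrite("pics/w16.png",p[:,:,::-1])
st=readout.state();print(st["ee_pos"],st["force"],st["time_s"],st["gripper_width"])
th=np.radians(6.65);R=np.array([[np.cos(th),-np.sin(th)],[np.sin(th),np.cos(th)]]);print(R.T@(st["ee_pos"][:2]-np.array([528.3,24.7]))-[40,-103])
E
```

```text
time_s: 16.12
ee_pos: [628.2, -98.0, 33.0]
ee_rot: [126.1, 90.0, 97.7]
force: [0.3, 0.3, 0.6]
gripper_width: 69.7
time_s: 16.28
ee_pos: [620.6, -109.0, 33.0]
ee_rot: [127.9, 90.0, 85.7]
force: [-0.2, -0.4, 0.2]
gripper_width: 70.1
[ 619.55270068 -109.80723013   32.90570759] [-2.19465276 -0.87900757  0.4629268 ] 16.3333 69.6580063198557
[ 35.06228669 -41.16970367]
```

View pics/w16.png

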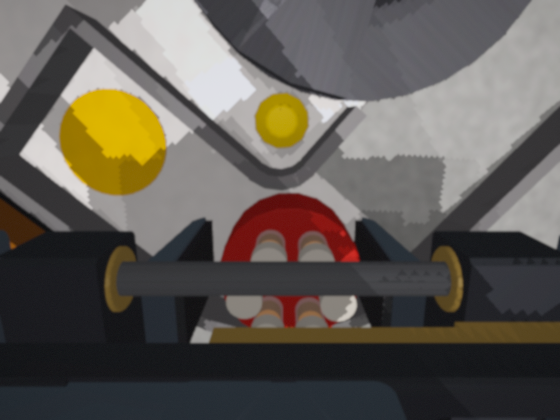

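Smooth halfway round the bend: carrier upright between the fingers, low forces. Continuing.

```bash
python3 -m creep '[{"translation":[-0.47,-0.46,0],"delta_rot":[0,0,-0.1208]},{"translation":[-0.53,-0.41,0],"delta_rot":[0,0,-0.1208]},{"translation":[-0.57,-0.34,0],"delta_rot":[0,0,-0.1208]},{"translation":[-0.6,-0.27,0],"delta_rot":[0,0,-0.1208]},{"translation":[-0.64,-0.2,0],"delta_rot":[0,0,-0.1208]}]'
python3 -m creep '[{"translation":[-0.65,-0.11,0],"delta_rot":[0,0,-0.1208]},{"translation":[0,0,0],"delta_rot":[0,0,0]},{"translation":[0,0,0],"delta_rot":[0,0,0]}]'
python3 - <<'E'
from h import *
from scipy.spatial.transform import Rotation as Ro
p,d=optics.grab_frame("wrist");cv2.imwrite("pics/w17.png",p[:,:,::-1])
st=readout.state();print(st["ee_pos"],st["force"],st["time_s"],st["gripper_width"])
th=np.radians(6.65);R=np.array([[np.cos(th),-np.sin(th)],[np.sin(th),np.cos(th)]]);print(R.T@(st["ee_pos"][:2]-np.array([528.3,24.7])))
M=Ro.from_euler("xyz",st["ee_rot"],degrees=True).as_matrix();print(np.degrees(np.arctan2(M[1,1],M[0,1])))
E
```

```text
time_s: 16.75
ee_pos: [592.6, -125.9, 33.1]
ee_rot: [108.8, 90.0, 32.1]
force: [1.0, -0.3, 0.1]
gripper_width: 69.9
time_s: 17.0
ee_pos: [586.1, -127.2, 33.1]
ee_rot: [129.6, 90.0, 46.4]
force: [0.6, -0.4, 0.4]
gripper_width: 69.7
[ 586.46855229 -127.34948358   33.12200618] [ 0.31211875 -0.73350153  0.60504636] 17.05 69.7658500587032
[  40.16926271 -157.76265802]
6.788424786384798
```

View pics/w17.png

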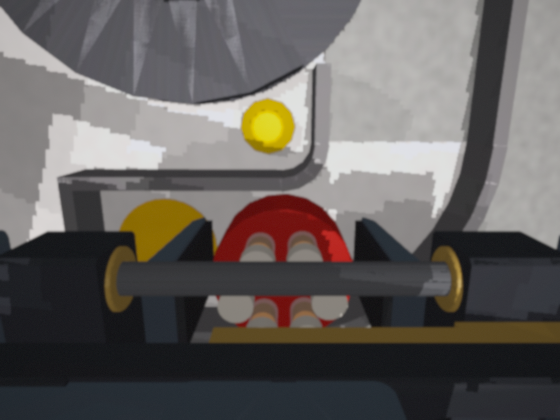

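```bash
python3 -m creep '[{"translation":[-1.16,-0.14,0],"delta_rot":[0,0,0]},{"translation":[-1.16,-0.13,0],"delta_rot":[0,0,0]},{"translation":[-1.16,-0.13,0],"delta_rot":[0,0,0]},{"translation":[0,0,0],"delta_rot":[0,0,0]},{"translation":[0,0,0],"delta_rot":[0,0,0]}]'
python3 -m creep '[{"translation":[0,0,0],"delta_rot":[0,0,0]},{"translation":[0,0,0],"delta_rot":[0,0,0]},{"translation":[0,0,0],"delta_rot":[0,0,0]}]' 0.64
python3 -m creep '[{"translation":[0,0,2],"delta_rot":[0,0,0]},{"translation":[0,0,3],"delta_rot":[0,0,0]},{"translation":[0,0,3.5],"delta_rot":[0,0,0]},{"translation":[2,0.23,1.5],"delta_rot":[0,0,0]},{"translation":[2.2,0.26,0],"delta_rot":[0,0,0]}]'
python3 -m creep '[{"translation":[1.4,0.16,0],"delta_rot":[0,0,0]},{"translation":[0,0,0],"delta_rot":[0,0,0]},{"translation":[0,0,0],"delta_rot":[0,0,0]},{"translation":[0,0,0],"delta_rot":[0,0,0]},{"translation":[0,0,0],"delta_rot":[0,0,0]}]' -1
python3 - <<'E'
from h import *
cp=optics.camera_params("wrist");p,d=optics.grab_frame("wrist");cv2.imwrite("pics/w18.png",p[:,:,::-1]);np.savez("pics/w18cp.npz",**cp)
p,d=optics.grab_frame("side");cv2.imwrite("pics/s18.png",cv2.resize(p[130:310,190:410,::-1],None,fx=3.3,fy=3.3,interpolation=cv2.INTER_CUBIC))
st=readout.state();print(st["ee_pos"],st["force"],st["time_s"],st["gripper_width"])
th=np.radians(6.65);R=np.array([[np.cos(th),-np.sin(th)],[np.sin(th),np.cos(th)]]);print(R.T@(st["ee_pos"][:2]-np.array([528.3,24.7])))
E
```

```text
time_s: 17.47
ee_pos: [551.5, -131.8, 33.1]
ee_rot: [90.2, 90.0, 6.8]
force: [0.3, -0.1, -0.1]
gripper_width: 69.8
time_s: 17.72
ee_pos: [552.1, -132.0, 33.0]
ee_rot: [74.6, 89.9, -8.9]
force: [0.1, -0.1, 0.9]
gripper_width: 74.7
time_s: 18.13
ee_pos: [595.9, -127.8, 138.1]
ee_rot: [70.2, 89.5, -13.3]
force: [1.0, -1.1, 0.5]
gripper_width: 74.6
time_s: 18.55
ee_pos: [606.1, -125.6, 132.5]
ee_rot: [-107.9, 89.9, 168.6]
force: [0.6, 0.2, -0.3]
gripper_width: 44.5
[ 606.38127918 -125.68262636  132.82179485] [ 0.36421792 -0.3399242  -0.51276584] 18.65 36.26962838330926
[  60.14104719 -158.41298846]
```

View pics/w18.png

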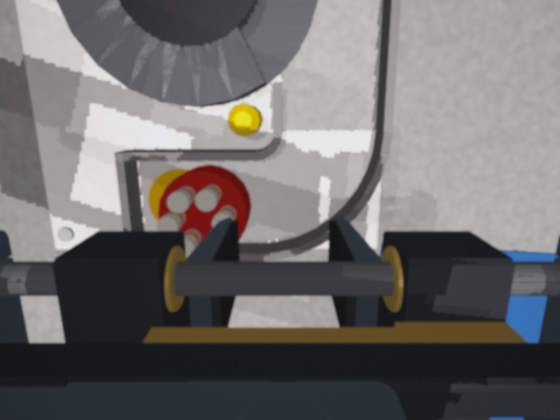

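View pics/s18.png

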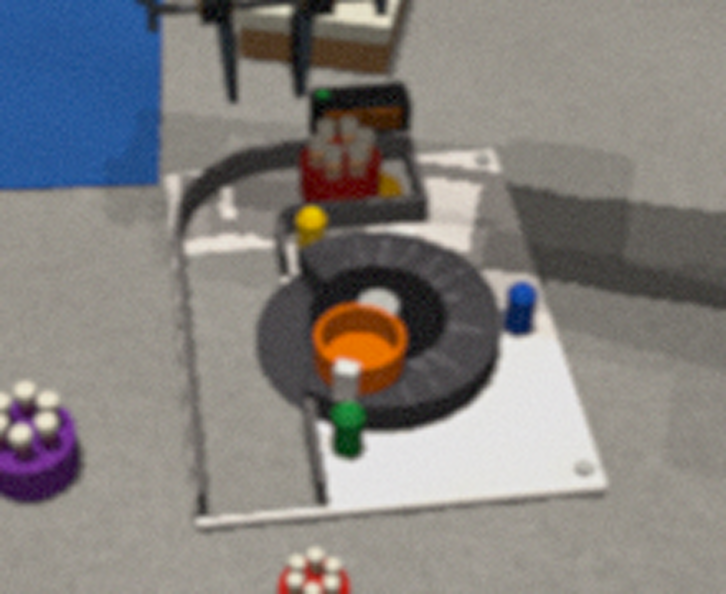

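The carrier is in the last straight, overlapping the yellow disc. Close the fingers, then measure it.

```bash
python3 -m creep '[{"translation":[0,0,-2],"delta_rot":[0,0,0]},{"translation":[0,0,0],"delta_rot":[0,0,0]},{"translation":[0,0,0],"delta_rot":[0,0,0]},{"translation":[0,0,0],"delta_rot":[0,0,0]},{"translation":[0,0,0],"delta_rot":[0,0,0]}]'
python3 - <<'E'
from h import *
cp=dict(np.load("pics/w18cp.npz"));th=np.radians(6.65);R=np.array([[np.cos(th),-np.sin(th)],[np.sin(th),np.cos(th)]]);O=np.array([528.3,24.7])
S=lambda u,v,z:(R.T@(ray(cp,u,v,z)-O)).round(1)
print("yellow",S(243,119,50),"carrier L/R",S(159,210,42),S(250,210,42),"top",S(207,166,42))
E
```

```text
time_s: 19.07
ee_pos: [607.6, -125.8, 113.8]
ee_rot: [70.7, 89.9, -12.7]
force: [0.1, 0.3, -0.1]
gripper_width: 2.9
yellow [ 34.1 -95.6] carrier L/R [ -28.  -158.4] [  36.4 -158.5] top [   7.6 -127.2]
```

```bash
python3 -m creep '[{"translation":[0,0,-3],"delta_rot":[0,0,0]},{"translation":[0,0,-3],"delta_rot":[0,0,0]},{"translation":[0,0,-1.9],"delta_rot":[0,0,0]},{"translation":[0,0,0],"delta_rot":[0,0,0]},{"translation":[0,0,0],"delta_rot":[0,0,0]}]'
python3 -m creep '[{"translation":[-0.6,-0.07,0],"delta_rot":[0,0,0]},{"translation":[-0.7,-0.08,0],"delta_rot":[0,0,0]},{"translation":[-0.7,-0.08,0],"delta_rot":[0,0,0]},{"translation":[-0.5,-0.06,0],"delta_rot":[0,0,0]},{"translation":[-0.4,-0.05,0],"delta_rot":[0,0,0]}]'
python3 -m creep '[{"translation":[-0.2,-0.02,0],"delta_rot":[0,0,0]},{"translation":[0,0,0],"delta_rot":[0,0,0]}]'
python3 - <<'E'
from h import *
cp=optics.camera_params("wrist");p,d=optics.grab_frame("wrist");cv2.imwrite("pics/w19.png",p[:,:,::-1])
st=readout.state();print(st["ee_pos"],st["force"],st["time_s"],st["gripper_width"])
th=np.radians(6.65);R=np.array([[np.cos(th),-np.sin(th)],[np.sin(th),np.cos(th)]]);print(R.T@(st["ee_pos"][:2]-np.array([528.3,24.7])))
E
```

```text
time_s: 19.48
ee_pos: [607.1, -125.6, 33.9]
ee_rot: [-112.2, 89.9, 164.3]
force: [-0.6, -0.5, 1.2]
gripper_width: 0.5
time_s: 19.9
ee_pos: [577.6, -129.2, 34.9]
ee_rot: [71.2, 89.9, -12.3]
force: [0.1, 0.4, -0.1]
gripper_width: 0.5
time_s: 20.07
ee_pos: [575.7, -129.3, 34.3]
ee_rot: [63.8, 90.0, -19.7]
force: [-1.0, 0.5, -0.6]
gripper_width: 0.5
[ 576.07255883 -129.30096319   34.21641744] [0.37503963 0.02844199 0.22075427] 20.1167 0.32467970772567734
[  29.61722347 -158.49711074]
```

View pics/w19.png

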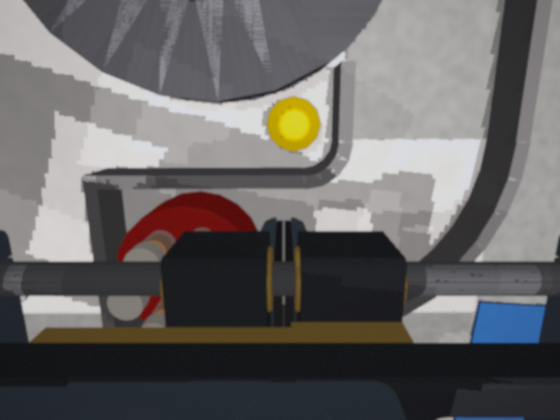

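```bash
python3 -m creep '[{"translation":[-0.2,-0.02,0],"delta_rot":[0,0,0]},{"translation":[-0.2,-0.02,0],"delta_rot":[0,0,0]},{"translation":[0,0,0],"delta_rot":[0,0,0]}]'
python3 -m creep '[{"translation":[-0.2,-0.02,0],"delta_rot":[0,0,0]},{"translation":[0,0,0],"delta_rot":[0,0,0]}]'
python3 -m creep '[{"translation":[-0.2,-0.02,0],"delta_rot":[0,0,0]},{"translation":[0,0,0],"delta_rot":[0,0,0]}]'
```

```text
time_s: 20.37
ee_pos: [571.9, -129.6, 33.9]
ee_rot: [-110.0, 90.0, 166.5]
force: [0.6, 0.1, -0.2]
gripper_width: 0.7
time_s: 20.53
ee_pos: [569.8, -129.8, 33.8]
ee_rot: [-106.9, 90.0, 169.6]
force: [-0.6, 0.3, 0.1]
gripper_width: 0.7
time_s: 20.7
ee_pos: [568.1, -130.0, 33.9]
ee_rot: [96.0, 90.0, 12.5]
force: [1.1, 0.5, 0.3]
gripper_width: 0.9
```

```bash
python3 -m creep '[{"translation":[-0.15,-0.02,0],"delta_rot":[0,0,0]},{"translation":[0,0,0],"delta_rot":[0,0,0]}]'
python3 - <<'E'
from h import *
cp=optics.camera_params("wrist");p,d=optics.grab_frame("wrist");cv2.imwrite("pics/w20.png",p[:,:,::-1])
p,d=optics.grab_frame("side");cv2.imwrite("pics/s20.png",cv2.resize(p[130:230,250:350,::-1],None,fx=6,fy=6,interpolation=cv2.INTER_CUBIC))
E
```

```text
time_s: 20.87
ee_pos: [567.8, -130.3, 34.4]
ee_rot: [76.1, 89.8, -7.4]
force: [3.1, -0.9, -0.0]
gripper_width: 0.8
```

View pics/w20.png

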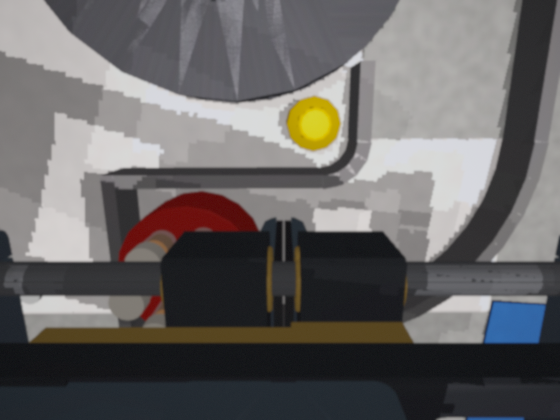

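View pics/s20.png

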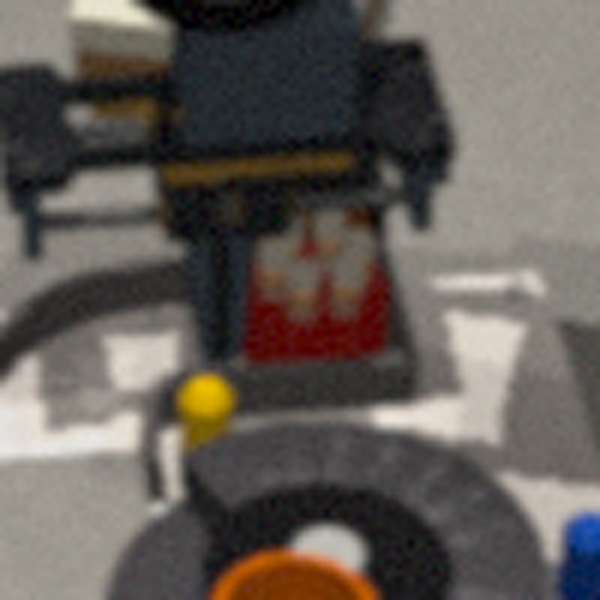

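Force rose to 3 N and the carrier sits against the stop in the picture. One more small push to confirm.

```bash
python3 -m creep '[{"translation":[-0.15,-0.02,0],"delta_rot":[0,0,0]},{"translation":[0,0,0],"delta_rot":[0,0,0]},{"translation":[0,0,0],"delta_rot":[0,0,0]}]'
```

```text
time_s: 21.22
ee_pos: [567.6, -130.6, 34.8]
ee_rot: [75.3, 89.7, -8.2]
force: [6.0, -0.1, 0.5]
gripper_width: 0.6
```

Force doubled with no tool movement, so the carrier is hard against the stop. Back off, rise, and check.

```bash
python3 -m creep '[{"translation":[0.5,0.06,0],"delta_rot":[0,0,0]},{"translation":[1.0,0.12,0],"delta_rot":[0,0,0]},{"translation":[0.5,0.06,2],"delta_rot":[0,0,0]},{"translation":[0,0,3.5],"delta_rot":[0,0,0]},{"translation":[0,0,4],"delta_rot":[0,0,0]}]'
python3 -m creep '[{"translation":[0,1,4],"delta_rot":[0,0,0]},{"translation":[0,1,3],"delta_rot":[0,0,0]},{"translation":[0,-3,0],"delta_rot":[0,0,0]},{"translation":[0,-3,0],"delta_rot":[0,0,0]},{"translation":[0,0,0],"delta_rot":[0,0,0]}]'
python3 -m creep '[{"translation":[0,0,0],"delta_rot":[0,0,0]},{"translation":[0,0,0],"delta_rot":[0,0,0]}]'
python3 - <<'E'
from h import *
cp=optics.camera_params("wrist");p,d=optics.grab_frame("wrist");cv2.imwrite("pics/w21.png",p[:,:,::-1]);np.savez("pics/w21cp.npz",**cp);np.save("pics/w21d.npy",d)
p,d=optics.grab_frame("side");cv2.imwrite("pics/s21.png",cv2.resize(p[130:230,250:350,::-1],None,fx=6,fy=6,interpolation=cv2.INTER_CUBIC))
p,d=optics.grab_frame("top");cv2.imwrite("pics/t21.png",p[:,:,::-1])
E
```

```text
time_s: 21.63
ee_pos: [583.6, -127.4, 127.4]
ee_rot: [-108.0, 89.6, 168.5]
force: [0.8, -1.0, 0.6]
gripper_width: 0.6
time_s: 22.05
ee_pos: [585.2, -171.9, 199.4]
ee_rot: [-10.3, 89.8, -93.9]
force: [0.2, 0.4, -0.5]
gripper_width: 0.6
time_s: 22.22
ee_pos: [584.8, -167.6, 198.2]
ee_rot: [-125.2, 89.9, 151.3]
force: [-0.1, 0.0, 0.2]
gripper_width: 0.2
```

View pics/w21.png

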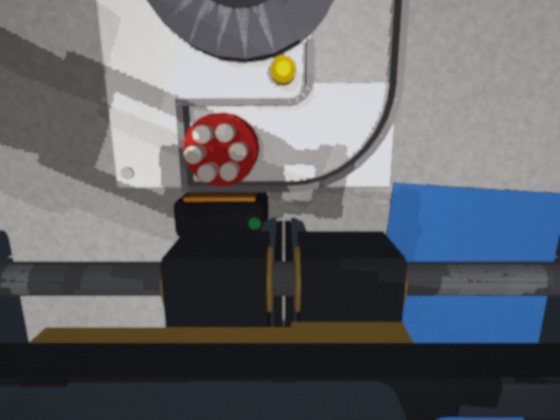

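View pics/s21.png

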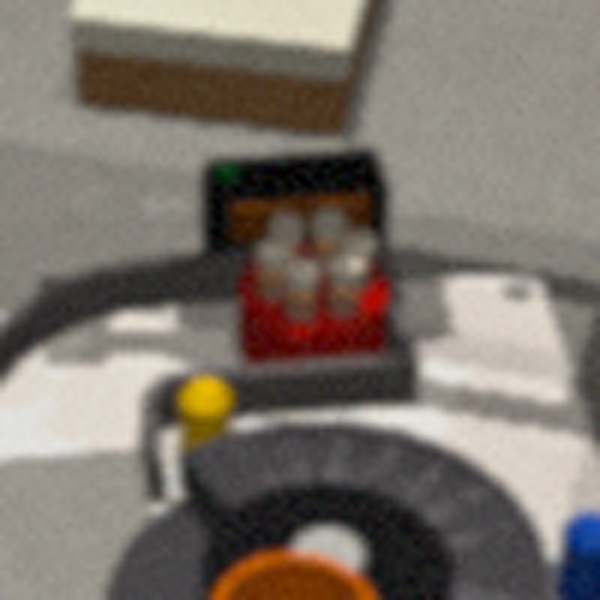

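View pics/t21.png

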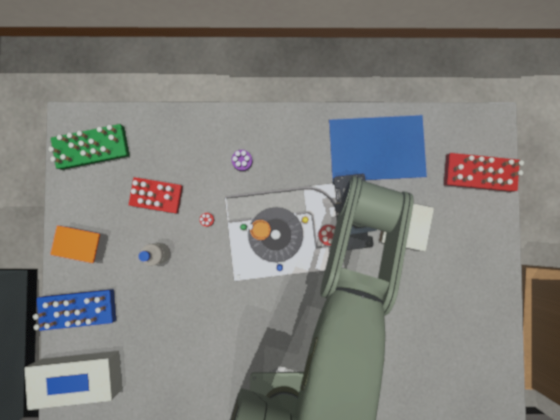

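Wrist view: the carrier (220,149) covers the bay disc against the stop wall (185), upright. Numeric check against the yellow post and stop:

```bash
python3 - <<'E'
from h import *
cp=dict(np.load("pics/w21cp.npz"));th=np.radians(6.65);R=np.array([[np.cos(th),-np.sin(th)],[np.sin(th),np.cos(th)]]);O=np.array([528.3,24.7])
S=lambda u,v,z:(R.T@(ray(cp,u,v,z)-O)).round(1)
print("yellow (34.5,-94.9)",S(283,69,50),"carrier centre",S(220.5,149,42),"L/R",S(183,149,42),S(258.5,149,42))
d=np.load("pics/w21d.npy")
P=lambda u,v:(cp["R"].T@(np.linalg.inv(cp["mtx"])@np.array([u,v,1.])*d[v,u]-cp["t"]))[2].round(1)
print("body z",[P(u,v) for u,v in((220,150),(215,145),(247,137),(222,118),(250,163))],"floor",P(290,140),P(330,120))
E
```

```text
yellow (34.5,-94.9) [ 33.8 -97.1] carrier centre [ -20.1 -161. ] L/R [ -52.4 -160.9] [  12.5 -161.1]
body z [np.float64(43.0), np.float64(42.1), np.float64(42.9), np.float64(42.3), np.float64(42.8)] floor 12.3 9.9
```

```bash
python3 -c "
from workcell import env; print(env.job_done())"
```

```text
the job is handed in; nothing more can be done
None
```

I dialled the gate open, slid the red carrier home against the end stop and handed the job in at about 22 s. No verdict was reported.

**Dial stops**
- **Blue, second pass:** the checks disagreed here, giving 106° (side camera), 111° (wrist camera) and 112° (disc edge) against the 110° target. All three are inside the tolerance. I hedged with a slow advance of about 2° and held.
- **Yellow, second pass:** the pointer and cup matched the predicted position within about 1°.
- **Green:** within about 2–3°. Depth readings confirmed the open sector faced the channel.

**Carrier**
- I guided it loosely between the fingers past the dial and round the bend, with low forces at every check. The last stretch was pushed with closed fingers until the force at the stop rose from 3 to 6 N without further movement.
- The final picture puts it at station (-20, -161) against the bay at (-20, -158). The yellow post read 2 mm off the same way in that picture, so about 1 mm remains. Its top is level at about 42.5 mm, so it stands upright on the floor.

The robot is clear of everything. In the last top view, the rack and bottle look where they were. The freezer box was partly hidden behind the arm there, and I never moved near it.

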